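# Weld check: one turn on the positioner, then show the root side to the camera

### The arm

A 7-joint arm with a two-finger parallel gripper is mounted at the origin on the work surface. World frame = base frame: x ahead of the robot, y to its left, z up, the work surface at z = 0. Lengths are in m, angles in rad, forces in N, time in s.
With the tool pointing down it reaches from about 0.35 to 0.9 m from the base axis. Payload 8.1 kg.
Tool frame: the origin (TCP) lies midway between the tips of the shut fingers; the grasp point (between the pads) lies 19 mm behind it (ctrl.hold_point_z is the distance from the TCP to the grasp point, in m); z points along the fingers, y is the line along which they close (so a half turn about z gives the same grasp; the last joint's range is limited). The gripper opens to 92 mm and grips with 3 to 60 N. Pads are 19 mm wide; open, the fingers measure 130 mm over their backs; the gripper's body (75 mm by 190 mm) begins 47 mm behind the grasp point.
Start: joints at [-1.275, 0.434, 0.025, 1.573, -0.012, 1.134, -0.075], TCP at [0.243, 0.576, 0.227] pointing down, gripper open.
Joint ranges: [-2.62, 2.62], [-0.44, 2.09], [-1.27, 1.32], [0.08, 2.57], [-1.32, 4.46], [0.12, 2], [-2.74, 2.74]. Speed limits (rad/s): [2.22, 2.22, 3.01, 3.01, 3.14, 3.14, 3.14].

### API

Orientations are given as a rotation vector (axis times angle).
In Python, from station import monitor, cams, ctrl gives the robot as it stands.
- The arm moves only by the tool move_arm, never from a script. Its argument "rows" is one flat list of numbers, 5 for each row, row after row: the shift along the tool's x, y, z as a fraction of full scale, then the turn about the tool's z as a fraction of full scale, then the gripper's target within -1 to 1 (fully open at 1, half-way at 0, shut at -1). A call has 1 to 8 rows; each row shifts and turns the commanded pose from where the row before left it, along the tool's axes as they then stand; what a row does not reach is not made up. Full scale, the value 1, is 0.025 m for a shift and 6 degrees for a turn. A row lasts 1/12 s, in which the tool goes at most 41.7 mm and 7.16 degrees, less where a joint would pass 70% of its speed; a pose out of reach is approached as far as the arm can. A call with a number of a shift or a turn outside -1 to 1 is refused whole. A call with a gripper value outside its range is refused whole. The fingers move at their own pace and stop on an object; "newtons" is the grip in N (left out, the last holds). Time passes only in rows, so rows that do not move let the fingers close. It gives the time, the measured TCP pose, the force, the opening and the grip force at its end, in the units of the state.
- monitor.sense(): the state, without advancing time (a new reading comes with each control period).
- cams.capture(name): name is "scene" or "top" or "wrist"; returns the picture (384x512x3 uint8, red, green, blue); there is no depth.
- cams.camera_model(name): a dict with "intrinsics" (3x3 intrinsics, pixels), "position" and "attitude" of the camera in the world. Camera axes: x right, y up, looking along -z (the intrinsics and any distortion apply to the point x, -y, -z); pixel columns grow to the right and rows downward; lengths in m; the calibration is good to about 2 mm. A picture is of the moment at which its call begins: read the wrist's pose just before it. camera_model takes no time and is no camera call; for the wrist camera it gives the pose at the moment of the call.
- ctrl.hand_in(): hands the job in; it is judged then, once.
The state is a dict: "clock": time; "joints": joint angles; "qd": joint speeds; "joint_torque": joint torques, N m; "ee_pos": TCP position; "eef_rot": TCP orientation; "wrist_force": force on the tool from outside, world axes, zero at the start; "moment": the same for the moment, N m; "width": finger opening in m; "finger_force": force on a finger pad.
Only numpy, scipy, OpenCV 4.12 (cv2) and the standard library are available. Lean on these libraries where they do the work, as an engineer would, in place of code of your own. Each camera call takes 0.05 s, during which the arm holds its last target. There are 200 camera calls.

### The job

Turn the welding positioner's faceplate by its crank knob one full turn counter-clockwise (seen from above), until the knob is back beside the red mark, with the welded tube-and-flange piece staying in its nest. Then take the piece by its tube and hold it in the air in front of the inspection camera: the centre of the flange's flat underside midway between the two yellow pointer tips, that underside squarely facing the lens. Finish still holding it there in the gripper, motionless, with nothing touching the camera and the hammer, jar, tube offcut and wrench left where they are.

Things in the scene. Friction and masses are not known exactly. Their poses are not given: they have to be found in the camera images.
- turntable (a joint): angle of the positioner's aluminium faceplate, rad: 0 at the start, growing counter-clockwise seen from above; one full turn is 6.28, end stop at 6.55. It turns stiffly (about 1.5 N at the knob) and stays where it is left. The faceplate is a disc 196 mm across, its top 45 mm above the bench.
- positioner_axis (a point): the point on the faceplate's upright turning axis at the level of its top (45 mm above the bench), on the blue round base 170 mm across. The base is fixed; its +x axis points from the turning axis to the red mark, an 18 mm wide red block 121 mm from the axis, whose top is 48 mm above the bench. At joint value 0 (and 6.28) the crank knob stands beside the mark, between it and the axis.
- knob_center (a point): centre of the crank knob: an orange upright cylinder 24 mm across and 36 mm high with a white spot on top, spinning freely on its own upright pin; the pin stands on the faceplate 80 mm from the turning axis. Its centre is 85 mm above the bench, its top 103 mm.
- weldment_center (a point): centre (half-way up, on the axis) of the steel welded piece: a round flange 64 mm across and 8 mm thick below, an upright tube 32 mm across standing on its middle, 62 mm high in all, about 0.26 kg, a copper-coloured bead round the tube's foot. Its z axis runs along the tube, from the flange to the tube's open end. It stands, flange down, in a shallow brass ring (3 mm high) in the middle of the faceplate.
- weldment_face (a point): centre of the flange's flat underside, 31 mm below weldment_center along the tube; z axis as there (so the underside faces along -z).
- camera_lens (a point): centre of the lens front of the white inspection camera, 95 mm above the bench on a fixed dark stand; its z axis is the viewing axis, looking out and upward, leaning 35 degrees from vertical towards the camera's front (on the robot's side). Behind the lens the housing is 46 mm wide.
- camera_focus (a point): the presenting point: on the viewing axis, 110 mm in front of the lens and about 185 mm above the bench, midway between the two yellow ball tips (14 mm) of the aluminium pointer rods, which stand 85 mm to each side of it. Same axes as camera_lens: z is the viewing axis, away from the lens, y is the line between the tips.
- hammer_grip (a point): bystander: hammer lying on the bench; the point on its handle where it is held
- offcut_center (a point): bystander: centre of a steel tube offcut 48 mm across, 45 mm high, standing on the bench
- paste_center (a point): bystander: centre of a white jar with red lid, 56 mm across, 65 mm high, standing on the bench
- wrench_grip (a point): bystander: wrench lying on the bench; the point on its handle where it is held
Not all that is in view belongs to the job. What is shaped like the part that bears weldment_center but black or blue is not meant.

How it is judged:
By the outcome, as a careful person would: the job done as asked, in the order asked, and still so for the second after the job is handed in, while the arm keeps its last pose, push and grip.
It also fails if it takes over 72 s, if anything falls off the work surface, if the arm or the gripper's body presses on something with over 40 N, if the wrist force passes 120 N, or if a joint passes its speed limit or range.

## Working session

There is one attempt and no reset: what is moved stays moved. The work goes in short steps, Python scripts to look and compute and a tool call to move; the robot and the scene stay as the last step left them, time stands still between calls to the robot, and variables do not carry over. Pictures are saved under pics/ and viewed, at most 10 in all, crops included, and the job is handed in when it is done.

Besides the shell and the picture viewer there is one more tool, called after "Emit:" in YAML: its name, and indented under it one key for each argument. move_arm: Moves the arm, as the interface text tells. Its arguments: {"type":"object","properties":{"rows":{"type":"array","items":{"type":"number","minimum":-1,"maximum":1}},"newtons":{"type":"number"}},"required":["rows"]}

```bash
mkdir -p pics; ls; python3 - <<'E'
from station import monitor,cams,ctrl
import cv2,numpy as np
np.set_printoptions(precision=4,suppress=True)
print(monitor.sense(),ctrl.hold_point_z)
for n in ("scene","top"):
    im=cams.capture(n); cv2.imwrite(f"pics/{n}0.png",im[:,:,::-1]); print(n,cams.camera_model(n))
a=cv2.imread("pics/scene0.png");b=cv2.imread("pics/top0.png")
cv2.imwrite("pics/s0b.png",cv2.resize(a,(800,600)));cv2.imwrite("pics/t0b.png",cv2.resize(b,(800,600)))
E
```

```text
pics
{'clock': 0.0, 'joints': array([-1.2746,  0.4352,  0.025 ,  1.5741, -0.0116,  1.134 , -0.0751]), 'qd': array([ 0.002 , -0.0004, -0.0002, -0.0007, -0.001 , -0.0018,  0.0009]), 'joint_torque': array([ -0.0003, -66.7858,   0.9849, -31.446 ,  -0.0606,   0.0431,
         0.0002]), 'ee_pos': array([0.2425, 0.5755, 0.2259]), 'eef_rot': array([-0.6224, -3.0792,  0.0025]), 'wrist_force': array([-0.1563,  0.3938, -0.1079]), 'moment': array([ 0.0609, -0.0011,  0.0088]), 'finger_force': 0.0, 'width': 0.09165137745180235} 0.0188
scene {'intrinsics': array([[409.6926,   0.    , 253.8569],
       [  0.    , 409.6926, 199.5296],
       [  0.    ,   0.    ,   1.    ]]), 'position': array([ 1.0231, -0.3264,  0.9036]), 'attitude': array([0.6433, 0.3063, 0.81  ])}
top {'intrinsics': array([[370.7748,   0.    , 250.6883],
       [  0.    , 370.7748, 188.6014],
       [  0.    ,   0.    ,   1.    ]]), 'position': array([0.4494, 0.0485, 1.1842]), 'attitude': array([ 0.0612, -0.0549, -1.5656])}
```

View pics/s0b.png

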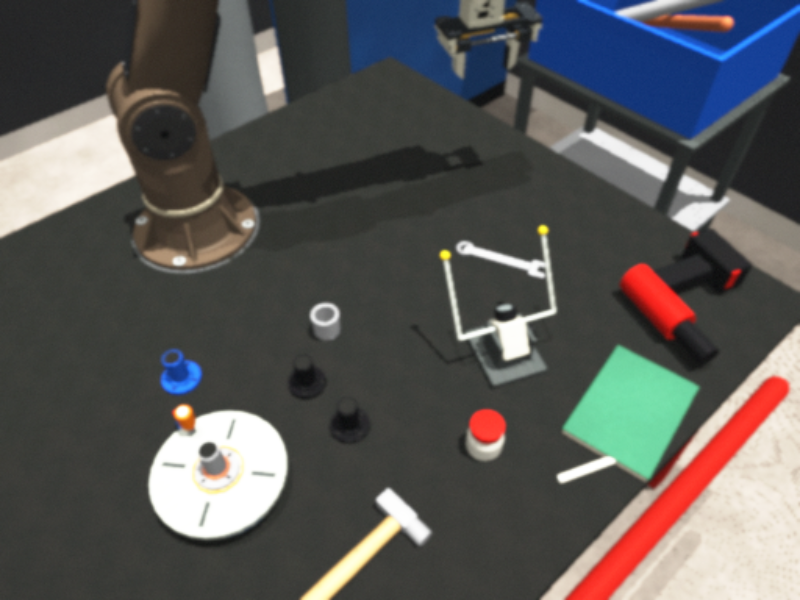

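View pics/t0b.png

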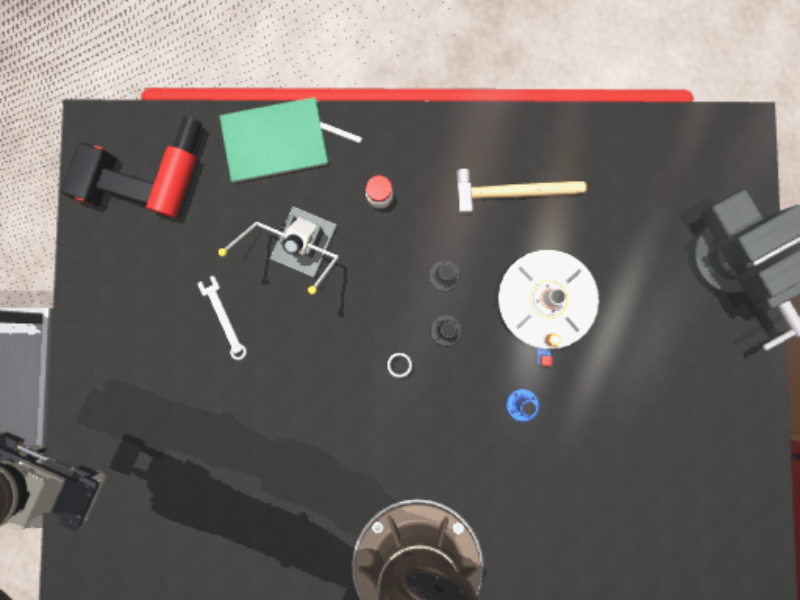

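The top view shows the positioner at (548,298), with the steel tube piece at its centre and the orange knob at (553,340) next to the red mark at (545,360). The inspection camera's lens is at (293,243), with tips at (222,252) and (312,290). 

Candidates for the piece: steel at (552,297), black at (445,275) and (446,330), blue at (522,405). The steel one in the brass ring on the faceplate fits; I'll confirm it in an enlarged crop.

```bash
python3 - <<'E'
import cv2,numpy as np
t=cv2.imread("pics/top0.png");s=cv2.imread("pics/scene0.png")
f=lambda im,x,y,w,h:cv2.resize(im[y:y+h,x:x+w],(400,300),interpolation=cv2.INTER_CUBIC)
# top crops scale 4 (100x75)
c=np.vstack([np.hstack([f(t,305,158,100,75),f(t,130,125,100,75)]),np.hstack([f(s,90,250,100,75),f(s,270,140,100,75)])])
cv2.imwrite("pics/c1.png",c)
E
```

```text
(no output)
```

View pics/c1.png

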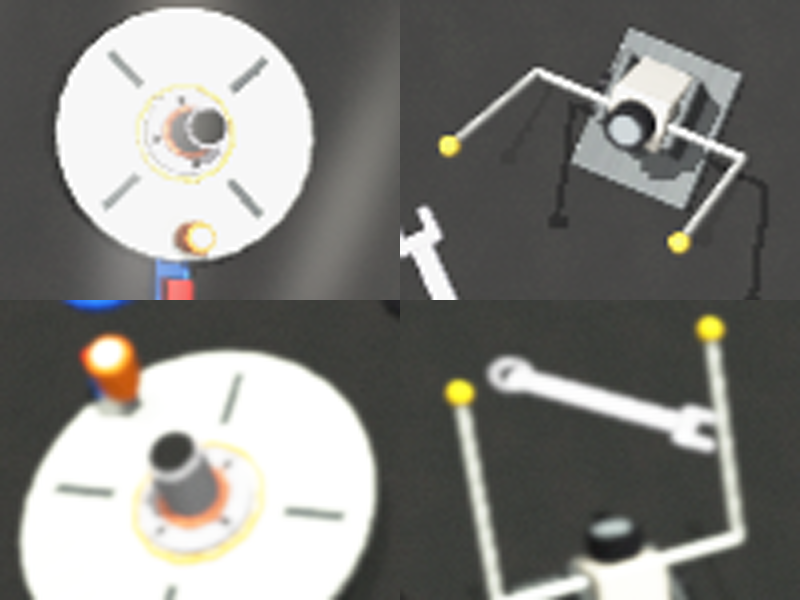

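The crop confirms the target: a grey tube with a copper bead in the brass ring. Next I compute positions.

```bash
cat > h.py <<'E'
import numpy as np
from scipy.spatial.transform import Rotation as R
from station import monitor,cams,ctrl
np.set_printoptions(precision=4,suppress=True)
def ray(n,u,v,m=None):
    m=m or cams.camera_model(n);K=np.array(m["intrinsics"])
    d=np.linalg.solve(K,[u,v,1]);d=R.from_rotvec(m["attitude"]).apply([d[0],-d[1],-d[2]])
    return np.array(m["position"]),d/np.linalg.norm(d)
def plane(n,u,v,z,m=None):
    p,d=ray(n,u,v,m);return p+d*(z-p[2])/d[2]
def tri(*obs):
    A=0;b=0
    for o in obs:
        p,d=ray(*o);M=np.eye(3)-np.outer(d,d);A=A+M;b=b+M@p
    x=np.linalg.solve(A,b);return x,[np.linalg.norm((np.eye(3)-np.outer(ray(*o)[1],ray(*o)[1]))@(x-ray(*o)[0])) for o in obs]
def proj(n,X,m=None):
    m=m or cams.camera_model(n);c=R.from_rotvec(m["attitude"]).inv().apply(np.array(X)-m["position"])
    q=np.array(m["intrinsics"])@[c[0],-c[1],-c[2]];return q[:2]/q[2]
E
python3 - <<'E'
from h import *
f=lambda x,y,ox,oy:((x+.5)/4-.5+ox,(y+.5)/4-.5+oy)
ax=plane("top",*f(185,134,305,158),.045);tb=plane("top",*f(207,127,305,158),.107)
kn=plane("top",*f(200,238,305,158),.103);mk=plane("top",*f(179,290,305,158),.048)
print("axis",ax,"tubetop",tb,"knob",kn,"mark",mk)
for a in (ax,tb): print(np.linalg.norm(kn[:2]-a[:2]),np.linalg.norm(mk[:2]-a[:2]),np.degrees(np.arctan2(*(kn-a)[1::-1])),np.degrees(np.arctan2(*(mk-a)[1::-1])))
print(tri(("top",*f(207,127,305,158)),("scene",*f(174,147,90,250))),tri(("top",*f(200,238,305,158)),("scene",*f(110,54,90,250))))
t1=tri(("top",*f(49,146,130,125)),("scene",*f(310,28,270,140)));t2=tri(("top",*f(279,242,130,125)),("scene",*f(60,93,270,140)))
print("tips",t1,t2,np.linalg.norm(t1[0]-t2[0]),(t1[0]+t2[0])/2)
print("lens",plane("top",*f(225,130,130,125),.095))
d=t1[0]-t2[0];print("tip line deg",np.degrees(np.arctan2(d[1],d[0])))
s=monitor.sense();print(R.from_rotvec(s["eef_rot"]).as_matrix(), {k:v for k,v in cams.camera_model("wrist").items()})
E
```

```text
axis [ 0.5273 -0.255   0.045 ] tubetop [ 0.5283 -0.2545  0.107 ] knob [ 0.4477 -0.2493  0.103 ] mark [ 0.4081 -0.2478  0.048 ]
0.07981729795775767 0.11945122782177363 175.88096778817888 176.5506207409663
0.08071514409382224 0.12035448288816704 176.24929491528096 176.79263344355243
(array([ 0.5285, -0.2539,  0.1077]), [np.float64(0.0005127657320343672), np.float64(0.0005127657320343502)]) (array([ 0.4479, -0.2499,  0.0993]), [np.float64(0.0003550355267787187), np.float64(0.00035503552677874613)])
tips (array([0.5971, 0.3488, 0.1864]), [np.float64(0.00030274254759557137), np.float64(0.00030274254759553933)]) (array([0.5323, 0.1916, 0.186 ]), [np.float64(0.0002602479813517734), np.float64(0.00026024798135183)]) 0.17005413321682641 [0.5647 0.2702 0.1862]
lens [0.6229 0.2457 0.095 ]
tip line deg 67.61467186766839
[[-0.9215  0.3883 -0.0004]
 [ 0.3883  0.9215 -0.0013]
 [-0.0001 -0.0014 -1.    ]] {'intrinsics': array([[318.5403,   0.    , 252.3533],
       [  0.    , 318.5403, 186.5236],
       [  0.    ,   0.    ,   1.    ]]), 'position': array([0.1677, 0.6083, 0.3839]), 'attitude': array([-0.2706, -0.1787,  1.161 ])}
```

Axis is about (0.528,-0.2545), knob (0.448,-0.2495), focus (0.565,0.270,0.186). The viewing axis leans towards azimuth 157.5°, which matches the present tool x. Now towards the knob.

Emit:
move_arm:
  rows: [-0.66,-0.65,0,0,0.1,-0.66,-0.65,0,0,0.1,-0.66,-0.65,0,0,0.1,-0.66,-0.65,0,0,0.1,-0.66,-0.65,0,0,0.1,-0.66,-0.65,0,0,0.1,-0.66,-0.65,0,0,0.1,-0.66,-0.65,0,0,0.1]

```text
clock: 0.77
ee_pos: [0.314, 0.4036, 0.2264]
eef_rot: [-0.622, -3.079, 0.001]
wrist_force: [0.2, -0.4, -0.2]
width: 0.0507
finger_force: 0.0
```

Emit:
move_arm:
  rows: [-0.66,-0.65,0,0,0.1,-0.66,-0.65,0,0,0.1,-0.66,-0.65,0,0,0.1,-0.66,-0.65,0,0,0.1,-0.66,-0.65,0,0,0.1,-0.66,-0.65,0,0,0.1,-0.66,-0.65,0,0,0.1,-0.66,-0.65,0,0,0.1]

```text
clock: 1.43
ee_pos: [0.3851, 0.2326, 0.2266]
eef_rot: [-0.622, -3.079, 0.0]
wrist_force: [0.3, -0.0, -0.3]
width: 0.051
finger_force: 0.0
```

Emit:
move_arm:
  rows: [-0.66,-0.65,0,0,0.1,-0.66,-0.65,0,0,0.1,-0.66,-0.65,0,0,0.1,-0.66,-0.65,0,0,0.1,-0.45,-0.89,0,0,0.1,-0.45,-0.89,0,0,0.1,-0.45,-0.89,0,0,0.1,-0.45,-0.89,0,0,0.1]

```text
clock: 2.1
ee_pos: [0.4272, 0.0475, 0.2266]
eef_rot: [-0.622, -3.079, 0.0]
wrist_force: [1.4, 0.6, 0.5]
width: 0.0505
finger_force: 0.0
```

Emit:
move_arm:
  rows: [-0.45,-0.89,0,0,0.1,-0.45,-0.89,0,0,0.1,-0.45,-0.89,0,0,0.1,-0.45,-0.89,0,0,0.1,-0.45,-0.89,0,0,0.1,-0.45,-0.89,0,0,0.1,-0.45,-0.89,0,0,0.1,-0.45,-0.89,0,0,0.1]

```text
clock: 2.77
ee_pos: [0.4409, -0.1513, 0.2266]
eef_rot: [-0.622, -3.079, -0.0]
wrist_force: [0.1, -0.1, 0.8]
width: 0.0507
finger_force: 0.0
```

Emit:
move_arm:
  rows: [-0.45,-0.89,0.5,0,0.1,-0.45,-0.89,0.5,0,0.1,-0.45,-0.89,0.5,0,0.1,-0.45,-0.89,0.5,0,0.1,0,0,0.5,0,0.1,0,0,0.5,0,0.1,0,0,0,0,0.1]

```text
clock: 3.35
ee_pos: [0.4466, -0.2493, 0.1494]
eef_rot: [-0.623, -3.075, -0.001]
wrist_force: [1.1, 1.4, -0.5]
width: 0.0501
finger_force: 0.0
```

Emit:
move_arm:
  rows: [-0.05,0,0.5,0,0.1,0,0,0.5,0,0.1,0,0,0.5,0,0.1,0,0,0.5,0,0.1,0,0,0.5,0,0.1,0,0,0.5,0,0.1,0,0,0,0,-0.3,0,0,0,0,-1]
  newtons: 20

```text
clock: 4.02
ee_pos: [0.4492, -0.2498, 0.0769]
eef_rot: [-0.622, -3.079, -0.0]
wrist_force: [0.5, -0.5, -0.3]
width: 0.0416
finger_force: 0.0
```

Emit:
move_arm:
  rows: [0,0,0,0,-1,0,0,0,0,-1,0,0,0,0,-1,0,0,0,0,-1]

```text
clock: 4.35
ee_pos: [0.4498, -0.2505, 0.0775]
eef_rot: [0.622, 3.078, -0.0]
wrist_force: [-1.7, -0.3, 5.8]
width: 0.0233
finger_force: 20.0
```

```bash
cat > circ.py <<'E'
from h import *
import sys
c=np.array([.528,-.2545]);s=monitor.sense();p=s["ee_pos"][:2]
M=R.from_rotvec(s["eef_rot"]).as_matrix()[:2,:2]
r=p-c;print(s["ee_pos"],s["width"],s["wrist_force"],np.linalg.norm(r),np.degrees(np.arctan2(r[1],r[0])))
a0=np.arctan2(r[1],r[0]) if len(sys.argv)<2 else np.radians(float(sys.argv[1]))
r0=.0802;q=p
for i in range(1,41):
    a=a0+np.radians(9*i);t=c+r0*np.array([np.cos(a),np.sin(a)]);d=np.linalg.lstsq(M,t-q,rcond=None)[0]/.025
    d=np.round(d,2);q=q+M@d*.025
    print(f"{d[0]:.2f}, {d[1]:.2f}, 0, 0, -1,",end="\n" if i%8==0 else " ")
E
python3 circ.py
```

```text
[ 0.4498 -0.2505  0.0775] 0.02333129115734462 [-1.7339 -0.344   5.7903] 0.07832358310387726 177.05517884346068
-0.14, -0.48, 0, 0, -1, -0.27, -0.42, 0, 0, -1, -0.34, -0.38, 0, 0, -1, -0.40, -0.31, 0, 0, -1, -0.44, -0.25, 0, 0, -1, -0.47, -0.18, 0, 0, -1, -0.49, -0.10, 0, 0, -1, -0.50, -0.02, 0, 0, -1,
-0.50, 0.06, 0, 0, -1, -0.49, 0.13, 0, 0, -1, -0.46, 0.21, 0, 0, -1, -0.42, 0.28, 0, 0, -1, -0.37, 0.34, 0, 0, -1, -0.31, 0.39, 0, 0, -1, -0.25, 0.44, 0, 0, -1, -0.18, 0.47, 0, 0, -1,
-0.10, 0.49, 0, 0, -1, -0.02, 0.50, 0, 0, -1, 0.05, 0.50, 0, 0, -1, 0.14, 0.49, 0, 0, -1, 0.21, 0.46, 0, 0, -1, 0.27, 0.42, 0, 0, -1, 0.34, 0.37, 0, 0, -1, 0.40, 0.31, 0, 0, -1,
0.43, 0.25, 0, 0, -1, 0.48, 0.18, 0, 0, -1, 0.49, 0.10, 0, 0, -1, 0.50, 0.02, 0, 0, -1, 0.50, -0.05, 0, 0, -1, 0.49, -0.14, 0, 0, -1, 0.46, -0.20, 0, 0, -1, 0.42, -0.28, 0, 0, -1,
0.37, -0.34, 0, 0, -1, 0.31, -0.39, 0, 0, -1, 0.25, -0.44, 0, 0, -1, 0.18, -0.47, 0, 0, -1, 0.10, -0.50, 0, 0, -1, 0.02, -0.50, 0, 0, -1, -0.06, -0.50, 0, 0, -1, -0.13, -0.49, 0, 0, -1,
```

Emit:
move_arm:
  rows: [-0.21,-0.46,0,0,-1,-0.27,-0.42,0,0,-1,-0.34,-0.38,0,0,-1,-0.4,-0.31,0,0,-1,-0.44,-0.25,0,0,-1,-0.47,-0.18,0,0,-1,-0.49,-0.1,0,0,-1,-0.5,-0.02,0,0,-1]

```text
clock: 5.02
ee_pos: [0.5007, -0.3305, 0.0776]
eef_rot: [0.624, 3.078, -0.001]
wrist_force: [-2.1, 1.7, 7.1]
width: 0.0236
finger_force: 20.0
```

```bash
python3 circ.py | head -2
```

```text
[ 0.5007 -0.3305  0.0776] 0.02364253873701785 [-2.1052  1.7463  7.0708] 0.08072964355439655 -109.75277686147804
-0.50, 0.09, 0, 0, -1, -0.48, 0.14, 0, 0, -1, -0.45, 0.22, 0, 0, -1, -0.42, 0.29, 0, 0, -1, -0.36, 0.34, 0, 0, -1, -0.31, 0.40, 0, 0, -1, -0.24, 0.45, 0, 0, -1, -0.16, 0.47, 0, 0, -1,
```

Emit:
move_arm:
  rows: [-0.5,0.06,0,0,-1,-0.49,0.13,0,0,-1,-0.46,0.21,0,0,-1,-0.42,0.28,0,0,-1,-0.37,0.34,0,0,-1,-0.31,0.39,0,0,-1,-0.25,0.44,0,0,-1,-0.18,0.47,0,0,-1]

```text
clock: 5.68
ee_pos: [0.5923, -0.3057, 0.0776]
eef_rot: [0.624, 3.078, -0.002]
wrist_force: [-4.3, 0.3, 7.1]
width: 0.0236
finger_force: 20.0
```

Emit:
move_arm:
  rows: [-0.1,0.49,0,0,-1,-0.02,0.5,0,0,-1,0.05,0.5,0,0,-1,0.14,0.49,0,0,-1,0.21,0.46,0,0,-1,0.27,0.42,0,0,-1,0.34,0.37,0,0,-1,0.4,0.31,0,0,-1]

```text
clock: 6.35
ee_pos: [0.5965, -0.2117, 0.0776]
eef_rot: [0.623, 3.078, -0.003]
wrist_force: [-3.1, -4.1, 5.4]
width: 0.0236
finger_force: 20.0
```

```bash
python3 circ.py | head -3
```

```text
[ 0.5965 -0.2117  0.0776] 0.023649995611139184 [-3.1191 -4.122   5.3583] 0.08078943023724283 32.02636954371333
0.45, 0.24, 0, 0, -1, 0.47, 0.18, 0, 0, -1, 0.49, 0.11, 0, 0, -1, 0.50, 0.03, 0, 0, -1, 0.50, -0.04, 0, 0, -1, 0.49, -0.13, 0, 0, -1, 0.46, -0.20, 0, 0, -1, 0.42, -0.27, 0, 0, -1,
0.38, -0.33, 0, 0, -1, 0.32, -0.39, 0, 0, -1, 0.26, -0.43, 0, 0, -1, 0.18, -0.47, 0, 0, -1, 0.11, -0.49, 0, 0, -1, 0.03, -0.51, 0, 0, -1, -0.04, -0.50, 0, 0, -1, -0.13, -0.48, 0, 0, -1,
```

Emit:
move_arm:
  rows: [0.43,0.25,0,0,-1,0.48,0.18,0,0,-1,0.49,0.1,0,0,-1,0.5,0.02,0,0,-1,0.5,-0.05,0,0,-1,0.49,-0.14,0,0,-1,0.46,-0.2,0,0,-1,0.42,-0.28,0,0,-1]

```text
clock: 7.02
ee_pos: [0.5094, -0.1783, 0.0777]
eef_rot: [0.622, 3.075, -0.003]
wrist_force: [3.3, -6.3, -1.0]
width: 0.0235
finger_force: 20.0
```

Emit:
move_arm:
  rows: [0.37,-0.34,0,0,-1,0.31,-0.39,0,0,-1,0.25,-0.44,0,0,-1,0.18,-0.47,0,0,-1,0.1,-0.5,0,0,-1,0.02,-0.5,0,0,-1,-0.06,-0.5,0,0,-1,-0.12,-0.45,0,0,-1]

```text
clock: 7.68
ee_pos: [0.4497, -0.2501, 0.0775]
eef_rot: [0.622, 3.078, 0.001]
wrist_force: [3.6, 1.9, 9.3]
width: 0.023
finger_force: 20.0
```

Emit:
move_arm:
  rows: [0,0,0,0,-1,0,0,0,0,-1]

```text
clock: 7.85
ee_pos: [0.4497, -0.2512, 0.0775]
eef_rot: [0.625, 3.077, -0.001]
wrist_force: [1.1, -1.3, 11.4]
width: 0.0234
finger_force: 20.0
```

```bash
python3 circ.py | head -1; python3 - <<'E'
from h import *
import cv2
t=cams.capture("top");s=cams.capture("scene")
f=lambda im,x,y,w,h:cv2.resize(im[y:y+h,x:x+w],(400,300),interpolation=cv2.INTER_CUBIC)
cv2.imwrite("pics/k1.png",np.hstack([f(t,305,158,100,75),f(s,90,250,100,75)])[:,:,::-1])
E
```

```text
[ 0.4497 -0.2512  0.0775] 0.02341860245427332 [ 1.1482 -1.326  11.3583] 0.07834708788839444 177.55694680809296
```

View pics/k1.png

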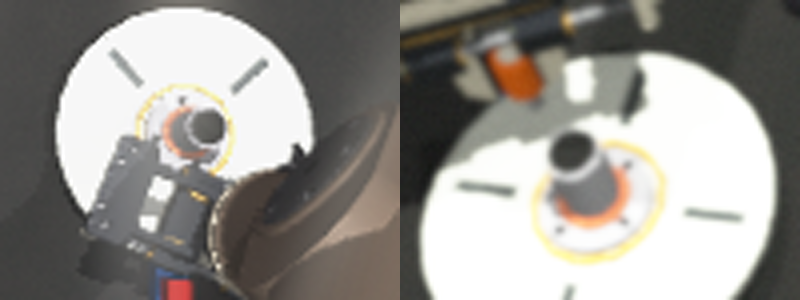

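The full turn is done: the slots are back where they were, and the piece sits in its nest with its copper bead showing. I'll release the knob and rise.

Emit:
move_arm:
  rows: [0,0,0,0,0.1,0,0,0,0,0.1,0,0,0,0,0.1,0,0,-0.6,0,0.1,0,0,-0.8,0,0.1,0,0,-0.8,0,0.1,0,0,-0.8,0,0.5,0,0,0,0,0.5]

```text
clock: 8.62
ee_pos: [0.4504, -0.2501, 0.1545]
eef_rot: [0.622, 3.076, -0.0]
wrist_force: [0.5, -1.7, 0.1]
width: 0.0592
finger_force: 0.0
```

```bash
python3 - <<'E'
from h import *
import cv2
s=monitor.sense();M=R.from_rotvec(s["eef_rot"]).as_matrix();print(s["ee_pos"],s["wrist_force"],M[:,0])
print("to piece tool xyz /25mm",M.T@(np.array([.5284,-.2544,.071])-s["ee_pos"])/.025)
m=cams.camera_model("wrist");w=cams.capture("wrist");cv2.imwrite("pics/w1.png",cv2.resize(w,(800,600))[:,:,::-1])
for X in ([.5284,-.2544,.107],[.448,-.2495,.103],[.407,-.247,.048]):print(proj("wrist",X,m)*1.5625)
E
```

```text
[ 0.4504 -0.2501  0.1545] [ 0.474  -1.7314  0.1407] [-0.9214  0.3885 -0.0035]
to piece tool xyz /25mm [-2.9291  1.0524  3.3513]
[446.499  467.3212]
[391.2572 318.7273]
[365.8018 213.406 ]
```

View pics/w1.png

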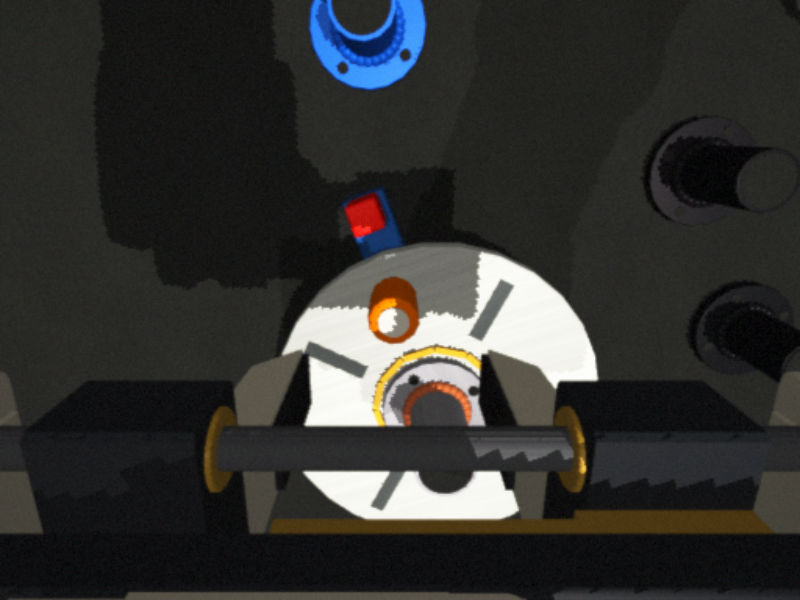

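The wrist view has the knob's white spot at (393,321) and the red mark at (365,213). Predicted positions were (391,319) and (366,213), so the knob is back beside the mark. Tube top is at x≈446, also as predicted. Next I move over the piece.

Emit:
move_arm:
  rows: [-0.73,0.26,0,0,0.6,-0.73,0.26,0,0,0.6,-0.73,0.26,0,0,0.6,-0.73,0.26,0,0,0.6,0,0,0,0,0.6,0,0,0.5,0,0.6,0,0,0.5,0,0.6,0,0,0,0,0.6]

```text
clock: 9.33
ee_pos: [0.5244, -0.2526, 0.1235]
eef_rot: [-0.621, -3.074, -0.001]
wrist_force: [-1.1, 0.2, -0.0]
width: 0.0735
finger_force: 0.0
```

```bash
python3 - <<'E'
from h import *
s=monitor.sense();M=R.from_rotvec(s["eef_rot"]).as_matrix();print(s["ee_pos"],s["wrist_force"],s["width"])
print("to piece tool xyz /25mm",M.T@(np.array([.5284,-.2544,.071])-s["ee_pos"])/.025)
E
```

```text
[ 0.5244 -0.2526  0.1235] [-1.1028  0.1514 -0.0182] 0.0735164363676979
to piece tool xyz /25mm [-0.1884 -0.0019  2.1001]
```

Emit:
move_arm:
  rows: [-0.1,0,0.5,0,0.6,0,0,0.5,0,0.6,0,0,0.5,0,0.6,0,0,0.5,0,0.6,0,0,0,0,0.6,0,0,0,0,0.6,0,0,0,0,0.6]

```text
clock: 9.92
ee_pos: [0.5293, -0.255, 0.0771]
eef_rot: [0.623, 3.079, -0.0]
wrist_force: [-0.4, 0.0, -0.5]
width: 0.0742
finger_force: 0.0
```

```bash
python3 - <<'E'
from h import *
s=monitor.sense();M=R.from_rotvec(s["eef_rot"]).as_matrix();print(s["ee_pos"],s["wrist_force"],s["width"])
print("to piece tool xyz /25mm",M.T@(np.array([.5284,-.2544,.071])-s["ee_pos"])/.025)
E
```

```text
[ 0.5293 -0.255   0.0771] [-0.3552  0.0161 -0.5092] 0.0741887159521538
to piece tool xyz /25mm [0.0414 0.0089 0.2435]
```

Emit:
move_arm:
  rows: [0.04,0,0.24,0,0.6,0,0,0,0,0.6,0,0,0,0,-0.3,0,0,0,0,-1,0,0,0,0,-1,0,0,0,0,-1,0,0,0,0,-1,0,0,0,0,-1]
  newtons: 12

```text
clock: 10.58
ee_pos: [0.5282, -0.2543, 0.0708]
eef_rot: [0.622, 3.079, 0.0]
wrist_force: [-0.5, -0.4, -0.2]
width: 0.0378
finger_force: 0.0
```

Emit:
move_arm:
  rows: [0,0,0,0,-1,0,0,0,0,-1,0,0,0,0,-1]

```text
clock: 10.83
ee_pos: [0.5281, -0.2546, 0.0708]
eef_rot: [0.623, 3.079, -0.0]
wrist_force: [-0.3, -0.5, 0.2]
width: 0.0317
finger_force: 12.0
```

Emit:
move_arm:
  rows: [0.1,0,0,0,-1,0.1,0,-0.1,0,-1,0.09,0,-0.05,0,-1,0.08,0,-0.04,0,-1,0.09,0,-0.04,0,-1,0.09,0,-0.04,0,-1,0,0,0,0,-1,0,0,0,0,-1]

```text
clock: 11.5
ee_pos: [0.5155, -0.249, 0.0777]
eef_rot: [0.622, 3.079, 0.0]
wrist_force: [2.8, -2.5, -1.0]
width: 0.0317
finger_force: 12.0
```

```bash
python3 - <<'E'
from h import *
import cv2
s=monitor.sense();print(s["ee_pos"],s["wrist_force"],s["width"],s["finger_force"])
t=cams.capture("scene")
cv2.imwrite("pics/k2.png",cv2.resize(t[250:325,90:190],(800,600),interpolation=cv2.INTER_CUBIC)[:,:,::-1])
E
```

```text
[ 0.5155 -0.249   0.0777] [ 2.8014 -2.5375 -0.9994] 0.031671742205870275 11.999688148498535
```

View pics/k2.png

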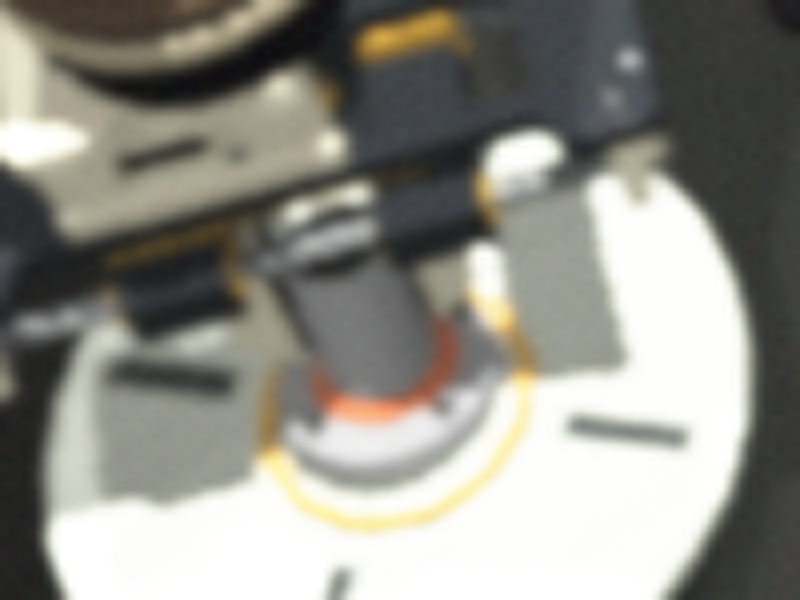

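The scene crop shows the piece tipping about its far flange edge inside the brass ring: the near edge (370,480) is lifted and the tube leans towards the arm. Continuing to 35°.

Emit:
move_arm:
  rows: [0.12,0,-0.04,0,-1,0.12,0,-0.03,0,-1,0.12,0,-0.02,0,-1,0.12,0,-0.02,0,-1,0.12,0,-0.01,0,-1,0.12,0,-0.01,0,-1,0,0,0,0,-1,0,0,0,0,-1]

```text
clock: 12.22
ee_pos: [0.4984, -0.2418, 0.0807]
eef_rot: [-0.622, -3.079, -0.001]
wrist_force: [1.5, -1.6, 2.2]
width: 0.0314
finger_force: 12.0
```

```bash
python3 - <<'E'
from h import *
import cv2
s=monitor.sense();print(s["ee_pos"],s["wrist_force"],s["width"],s["finger_force"])
t=cams.capture("scene")
cv2.imwrite("pics/k3.png",cv2.resize(t[250:325,90:190],(800,600),interpolation=cv2.INTER_CUBIC)[:,:,::-1])
E
```

```text
[ 0.4984 -0.2418  0.0807] [ 1.4837 -1.634   2.1789] 0.03136805977776651 11.998309940099716
```

View pics/k3.png

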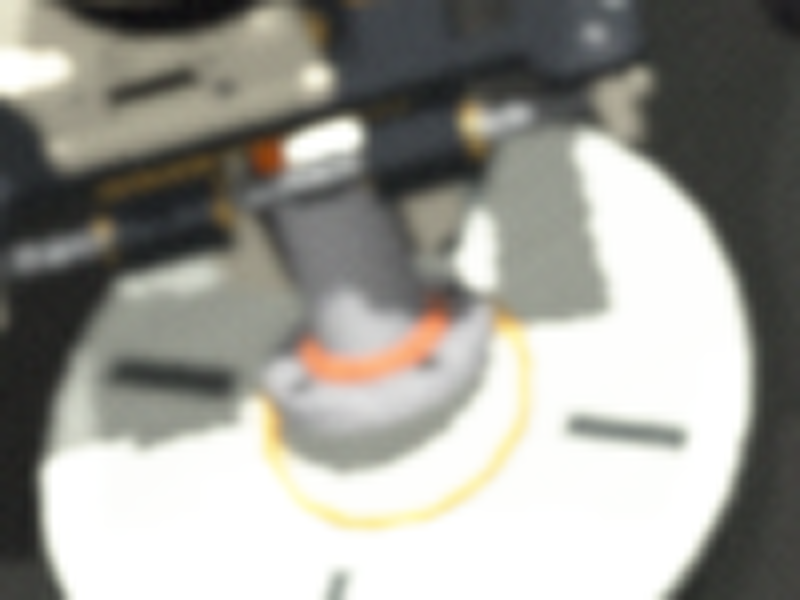

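The piece is tilted about 35° with its edge still in the ring. I'll tighten the grip and lift.

Emit:
move_arm:
  rows: [0,0,0,0,-1,0,0,0,0,-1,0,0,-0.2,0,-1,0,0,-0.4,0,-1,0,0,-0.7,0,-1,0,0,-0.9,0,-1,0,0,-0.9,0,-1,0,0,-0.9,0,-1]
  newtons: 50

```text
clock: 12.93
ee_pos: [0.4979, -0.2414, 0.1818]
eef_rot: [-0.622, -3.077, -0.001]
wrist_force: [-0.3, -0.3, -2.6]
width: 0.0311
finger_force: 50.0
```

Emit:
move_arm:
  rows: [0,0,-0.9,0,-1,0,0,-0.9,0,-1,0.05,0.2,-0.9,0,-1,0.15,0.5,-0.7,0,-1,0.27,0.83,-0.3,0,-1,0.27,0.83,0,0,-1,0.27,0.83,0,0,-1,0.27,0.83,0,0,-1]

```text
clock: 13.6
ee_pos: [0.5074, -0.1358, 0.2736]
eef_rot: [-0.623, -3.078, -0.001]
wrist_force: [0.2, 0.0, -2.8]
width: 0.031
finger_force: 50.0
```

Emit:
move_arm:
  rows: [0.27,0.83,0,0,-1,0.27,0.83,0,0,-1,0.27,0.83,0,0,-1,0.27,0.83,0,0,-1,0.27,0.83,0,0,-1,0.27,0.83,0,0,-1,0.27,0.83,0,0,-1,0.27,0.83,0,0,-1]

```text
clock: 14.27
ee_pos: [0.522, 0.0379, 0.2734]
eef_rot: [-0.622, -3.078, 0.001]
wrist_force: [0.8, -0.8, -2.1]
width: 0.0311
finger_force: 50.0
```

Emit:
move_arm:
  rows: [0.27,0.83,0,0,-1,0.27,0.83,0,0,-1,0.27,0.83,0,0,-1,0.27,0.83,0,0,-1,0.27,0.83,0,0,-1,0.27,0.83,0,0,-1,0.27,0.83,0,0,-1,0.2,0.6,0,0,-1]

```text
clock: 14.93
ee_pos: [0.5362, 0.2069, 0.2732]
eef_rot: [-0.62, -3.078, 0.001]
wrist_force: [0.2, -0.1, -2.3]
width: 0.031
finger_force: 50.0
```

Emit:
move_arm:
  rows: [0.2,0.55,0,0,-1,0.1,0.3,0,0,-1,0,0,0,0,-1,0,0,0,0,-1]

```text
clock: 15.27
ee_pos: [0.5385, 0.2267, 0.2732]
eef_rot: [-0.623, -3.079, 0.001]
wrist_force: [0.2, -0.6, -2.7]
width: 0.0312
finger_force: 50.0
```

```bash
cat > tgt.py <<'E'
from h import *
import sys
s=monitor.sense();M=R.from_rotvec(s["eef_rot"]).as_matrix();print(s["clock"],s["ee_pos"],s["wrist_force"],s["width"],s["finger_force"],M[:,1],s["joints"])
T=np.array([float(v) for v in sys.argv[1:4]]);print("units",M.T@(T-s["ee_pos"])/.025)
E
python3 tgt.py .541 .280 .2035
```

```text
15.2667 [0.5385 0.2267 0.2732] [ 0.1842 -0.6289 -2.6846] 0.031162885808378716 49.99885618686676 [ 0.3886  0.9214 -0.0009] [-0.7558  0.3391  0.364   1.6294 -0.1268  1.1972  0.8074]
units [0.7381 2.0061 2.7844]
```

Emit:
move_arm:
  rows: [0.25,0.67,0,0,-1,0.25,0.67,0,0,-1,0.24,0.67,0,0,-1,0,0,0.6,0,-1,0,0,0.6,0,-1,0,0,0.6,0,-1,0,0,0.6,0,-1,0,0,0.38,0,-1]

```text
clock: 15.93
ee_pos: [0.5404, 0.2815, 0.2021]
eef_rot: [-0.621, -3.078, 0.002]
wrist_force: [-0.2, -0.2, -1.7]
width: 0.0312
finger_force: 50.0
```

Emit:
move_arm:
  rows: [0,0,0,0,-1,0,0,0,0,-1,0,0,0,0,-1,0,0,0,0,-1]

```text
clock: 16.27
ee_pos: [0.5417, 0.2813, 0.2048]
eef_rot: [0.622, 3.078, 0.002]
wrist_force: [0.4, 0.9, -3.0]
width: 0.0313
finger_force: 50.0
```

```bash
python3 tgt.py .541 .280 .2035; python3 - <<'E'
from h import *
import cv2
t=cams.capture("scene");np.save("s5.npy",t);u=cams.capture("top");np.save("t5.npy",u)
cv2.imwrite("pics/s5.png",cv2.resize(t[120:240,265:365],(500,600),interpolation=cv2.INTER_CUBIC)[:,:,::-1])
E
```

```text
16.2667 [0.5417 0.2813 0.2048] [ 0.4379  0.9272 -2.9775] 0.03127893717584049 49.99898850917816 [0.3884 0.9215 0.0015] [-0.7989  0.4353  0.3334  1.6612 -0.1582  1.0698  0.7535]
units [ 0.0049 -0.0579  0.0534]
```

View pics/s5.png

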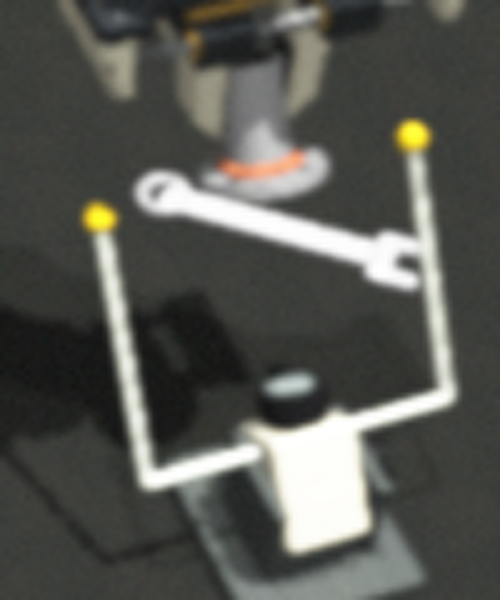

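The scene crop shows the piece held above the lens between the tips, the flange at about (267,180) and tips at (100,217) and (413,135). I'll check the tilt with a model overlay.

```bash
python3 - <<'E'
from h import *
import cv2
s=monitor.sense();t=np.load("s5.npy");u=np.load("t5.npy")
M=R.from_rotvec(s["eef_rot"]).as_matrix();ex,ey=M[:,0],M[:,1];G=s["ee_pos"]-.0188*M[:,2]
fo=np.array([.5647,.2702,.1858])
def circ(th,a,r,n=72,g=.0448):
    th=np.radians(th);z=np.sin(th)*ex+np.cos(th)*np.array([0,0,1]);x=np.cross(ey,z)
    return [G+(a-g)*z+r*(np.cos(p)*x+np.sin(p)*ey) for p in np.linspace(0,2*np.pi,n)]
S=6;x0,y0=300,135
crops=[]
for th in (29,35,41):
    c=cv2.resize(np.ascontiguousarray(t[y0:y0+50,x0:x0+44][:,:,::-1]),None,fx=S,fy=S,interpolation=cv2.INTER_CUBIC)
    d=c.copy()
    for a,r,col in ((0,.032,(0,255,0)),(.008,.032,(255,255,0)),(.062,.016,(255,0,255))):
        P=np.array([(proj("scene",q)-[x0,y0]+.5)*S-.5 for q in circ(th,a,r)]);cv2.polylines(d,[np.int32(np.round(P*8))],True,col,1,cv2.LINE_AA,3)
    crops.append(d)
crops[0:0]=[]
a=np.hstack(crops);plain=cv2.resize(np.ascontiguousarray(t[y0:y0+50,x0:x0+44][:,:,::-1]),None,fx=S,fy=S,interpolation=cv2.INTER_CUBIC)
xt,yt=150,145
ct=[]
for th in (29,35,41):
    d=cv2.resize(np.ascontiguousarray(u[yt:yt+45,xt:xt+44][:,:,::-1]),None,fx=S,fy=S,interpolation=cv2.INTER_CUBIC)
    for aa,r,col in ((0,.032,(0,255,0)),(.008,.032,(255,255,0))):
        P=np.array([(proj("top",q)-[xt,yt]+.5)*S-.5 for q in circ(th,aa,r)]);cv2.polylines(d,[np.int32(np.round(P*8))],True,col,1,cv2.LINE_AA,3)
    ct.append(d)
ct[0]=cv2.resize(plain,(264,270))
cv2.imwrite("pics/ov.png",np.vstack([a,np.hstack(ct)]))
th=np.radians(35);print("face",G-.0448*(np.sin(th)*ex+np.cos(th)*np.array([0,0,1])),fo)
E
```

```text
face [0.5651 0.2712 0.1867] [0.5647 0.2702 0.1858]
```

View pics/ov.png

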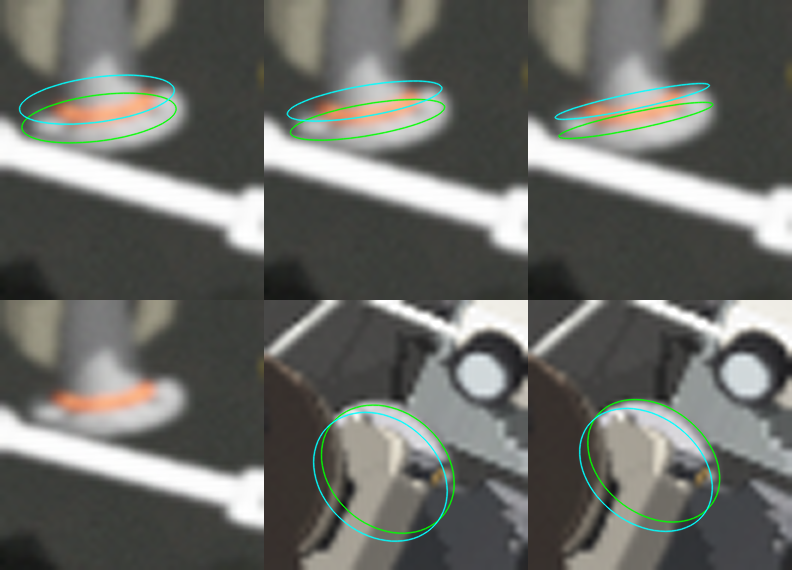

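```bash
cat > fit.py <<'E'
from h import *
import cv2
from scipy.optimize import minimize
def fit(img,cam,s,x0,y0,x1,y1,excl=None,S=8,verbose=True,thr=None):
    M=R.from_rotvec(s["eef_rot"]).as_matrix();ex,ey=M[:,0],M[:,1];G=s["ee_pos"]-.0188*M[:,2]
    g=cv2.resize(np.ascontiguousarray(img[y0:y1,x0:x1]).max(2),None,fx=S,fy=S,interpolation=cv2.INTER_CUBIC).astype(float)
    thr=thr or (np.percentile(g,15)+np.percentile(g,90))/2
    obs=(g>thr);w=np.ones_like(obs)
    if excl is not None: cv2.fillPoly(m:=np.zeros(obs.shape,np.uint8),[np.int32((np.array(excl)-[x0,y0])*S)],1);w&=m==0
    cm=cams.camera_model(cam)
    def model(p):
        th,dg,du,dv=np.radians(p[0]),p[1]/1000,p[2],p[3]
        z=np.sin(th)*ex+np.cos(th)*np.array([0,0,1]);x=np.cross(ey,z);out=np.zeros(obs.shape,np.uint8)
        for a,b,r in ((0,.008,.032),(.008,.062,.016)):
            P=[proj(cam,G+(k-.0448+dg)*z+r*(np.cos(q)*x+np.sin(q)*ey),cm) for k in (a,b) for q in np.linspace(0,2*np.pi,48)]
            P=(np.array(P)-[x0-du,y0-dv]+.5)*S-.5
            cv2.fillConvexPoly(out,np.int32(np.round(cv2.convexHull(np.float32(P))*16)),1,cv2.LINE_8,4)
        return out>0
    cost=lambda p:((model(p)!=obs)&w).sum()/S**2+.3*(p[2]**2+p[3]**2)+.02*p[1]**2
    for t0 in (25,32,39):
        r=min((minimize(cost,[t0,0,d,0],method="Nelder-Mead",options=dict(initial_simplex=[[t0,0,d,0],[t0+6,0,d,0],[t0,2,d,0],[t0,0,d+1,0],[t0,0,d,1]],maxiter=250)) for d in (0,1)),key=lambda r:r.fun)
        print(cam,t0,r.x,r.fun)
    best=[(th,round(minimize(lambda q:cost([th,*q]),[0,1,0],method="Nelder-Mead",options=dict(initial_simplex=[[0,1,0],[2,1,0],[0,2,0],[0,1,1]],maxiter=120)).fun,2)) for th in range(21,46,4)]
    print(best);return obs,model(r.x)
E
python3 - <<'E'
from fit import *
s=monitor.sense();t=np.load("s5.npy")
# wrench lies below-left: exclude
obs,m=fit(t,"scene",s,300,146,336,162,excl=[(296,154.5),(304,154.5),(308,159),(336,168),(296,168)])
E
```

```text
scene 25 [34.4049 -3.2332  0.563   0.6512] 56.15010793721569
scene 32 [34.3115 -2.0955  0.6277  1.1081] 56.26184540727364
scene 39 [34.3722 -1.647   0.6414  1.2774] 56.448453545498005
[(21, np.float64(97.52)), (25, np.float64(84.16)), (29, np.float64(69.75)), (33, np.float64(57.72)), (37, np.float64(58.22)), (41, np.float64(70.16)), (45, np.float64(84.95))]
```

```bash
python3 - <<'E'
from fit import *
t=np.load("s5.npy")
print("cols 300..338");
for y in range(143,164): print(y,' '.join(f"{v:3d}" for v in t[y,300:336].max(1)))
E
```

```text
cols 300..338
143  61  64  79 106 134 148 151 152 141 117 100 101 110 115 120 125 132 136 132 124 117 108 101  92  79  68  65  62  62  62  61  61  64  63  63  63
144  60  63  73  92 120 140 149 148 135 109  94 101 110 115 122 133 147 158 151 131 118 105  93  76  69  64  62  62  65  63  63  62  64  62  62  60
145  60  64  67  73  96 117 133 139 128 104  90  98 109 120 131 148 169 177 168 143 123 109  93  75  65  63  64  65  64  60  64  62  63  64  65  63
146  63  63  64  67  71  88 105 118 113  98  91 100 110 123 144 166 182 190 183 156 128 109  94  76  68  65  65  66  63  64  63  63  64  62  64  63
147  64  62  63  63  64  68  79  88  93  87  91  98 110 130 155 174 187 196 192 172 144 119 102  84  70  65  63  64  64  65  66  66  65  64  66  60
148  63  63  61  63  64  63  65  69  74  76  85  96 113 133 158 176 186 196 198 190 171 149 126 103  82  75  74  71  71  68  63  65  65  66  64  63
149  64  63  63  65  63  62  62  63  65  71  82  98 117 141 157 174 186 196 200 201 193 181 163 141 118 107 111 120 109  91  71  65  63  66  65  63
150  64  62  62  63  62  65  66  67  68  73  83  9
[... 1321 characters left out ...]
 192 172 156 150 151 154 157 161 162 156 145 135 130 124 109  93  80  71  67  63  60  64  64  62  64  61  63
160 251 250 251 252 252 252 251 249 247 241 229 213 198 181 158 141 129 124 113  98  89  81  76  72  67  65  62  63  63  63  63  62  63  62  62  63
161 242 243 247 250 252 252 253 253 253 252 250 248 246 238 224 200 179 153 122 103  88  75  70  65  63  62  65  63  63  62  64  66  63  62  61  62
162 187 194 209 228 239 246 249 251 252 253 253 253 252 251 250 247 241 229 208 190 167 135 105  88  76  72  66  64  65  66  62  64  63  63  60  61
163 103 108 119 148 178 198 221 235 244 248 250 251 252 253 252 252 252 250 248 246 238 221 194 170 146 122  99  86  75  69  64  65  62  62  62  60
```

```bash
python3 - <<'E'
from fit import *
s=monitor.sense();t=np.load("s5.npy")
for thr in (110,125): fit(t,"scene",s,298,147,338,163,excl=[(290,152),(300,152),(304.5,155.5),(311,158),(319,161),(340,168),(290,168)],thr=thr)
E
```

```text
scene 25 [30.4195 -3.5096  1.6491  0.4972] 18.511423511071463
scene 32 [30.271  -2.8781  1.6988  0.7426] 18.55619155782022
scene 39 [30.3291 -1.8196  1.7955  1.1364] 18.748881000841134
[(21, np.float64(45.71)), (25, np.float64(32.16)), (29, np.float64(20.36)), (33, np.float64(22.87)), (37, np.float64(36.98)), (41, np.float64(53.58)), (45, np.float64(68.14))]
scene 25 [31.9784 -3.3124  1.1541  0.6285] 25.72188835376027
scene 32 [32.0404 -2.7172  1.2084  0.836 ] 25.77973541082502
scene 39 [31.7406 -1.9871  1.3193  1.0838] 25.844191847764538
[(21, np.float64(58.13)), (25, np.float64(44.55)), (29, np.float64(30.81)), (33, np.float64(26.29)), (37, np.float64(35.76)), (41, np.float64(51.87)), (45, np.float64(67.24))]
```

The fits give a tilt of 30–34°, which is ambiguous from this view. I'll raise the piece and turn it side-on, closer to the scene camera, for a better measurement.

Emit:
move_arm:
  rows: [0,0,-0.5,0,-1,0,0,-0.9,0,-1,0,0,-1,0,-1,0,0,-1,0,-1,0,0,-1,0,-1,0,0,-1,0,-1,-0.5,-0.6,-1,0,-1,-0.73,-0.91,-0.8,0,-1]

```text
clock: 17.03
ee_pos: [0.5539, 0.2373, 0.386]
eef_rot: [0.613, 3.081, 0.005]
wrist_force: [0.5, 0.1, -2.8]
width: 0.0307
finger_force: 50.0
```

Emit:
move_arm:
  rows: [-0.73,-0.91,0,0,-1,-0.73,-0.91,0,0,-1,-0.73,-0.91,0,0,-1,-0.73,-0.91,0,0,-1,-0.73,-0.91,0,0,-1,-0.73,-0.91,0,0,-1,-0.73,-0.91,0,0,-1,-0.73,-0.91,0,-0.5,-1]

```text
clock: 17.7
ee_pos: [0.6188, 0.0084, 0.3843]
eef_rot: [0.542, 3.094, 0.001]
wrist_force: [1.5, -0.1, -3.5]
width: 0.031
finger_force: 50.0
```

Emit:
move_arm:
  rows: [0,0,0,-1,-1,0,0,0,-1,-1,0,0,0,-1,-1,0,0,0,-1,-1,0,0,0,-1,-1,0,0,0,-1,-1,0,0,0,-1,-1,0,0,0,-1,-1]

```text
clock: 18.37
ee_pos: [0.6185, 0.0096, 0.3843]
eef_rot: [-0.771, 3.045, -0.0]
wrist_force: [0.5, 0.7, -2.6]
width: 0.031
finger_force: 50.0
```

Emit:
move_arm:
  rows: [0,0,0,-1,-1,0,0,0,-1,-1,0,0,0,-1,-1,0,0,0,-0.5,-1,0,0,0,0,-1,0,0,0,0,-1,0,0,0,0,-1]

```text
clock: 18.95
ee_pos: [0.6186, 0.0097, 0.384]
eef_rot: [-1.303, 2.858, -0.0]
wrist_force: [0.1, 0.1, -3.5]
width: 0.0307
finger_force: 50.0
```

```bash
python3 - <<'E'
from fit import *
s=monitor.sense();t=cams.capture("scene");np.save("s6.npy",t);M=R.from_rotvec(s["eef_rot"]).as_matrix();G=s["ee_pos"]-.0188*M[:,2]
print(s["clock"],s["ee_pos"],M[:,0],s["joints"],s["wrist_force"]);c=proj("scene",G);print(c)
x0,y0=(c-[50,35]).astype(int);print(x0,y0)
cv2.imwrite("pics/s6.png",cv2.resize(t[y0:y0+75,x0:x0+100],(800,600),interpolation=cv2.INTER_CUBIC)[:,:,::-1])
E
```

```text
18.95 [0.6186 0.0097 0.384 ] [-0.6558 -0.7549 -0.0003] [-0.2542  0.3467  0.2262  1.3343 -0.0767  1.4688  2.3931] [ 0.0823  0.0737 -3.4975]
[249.5848 151.1543]
199 116
```

View pics/s6.png

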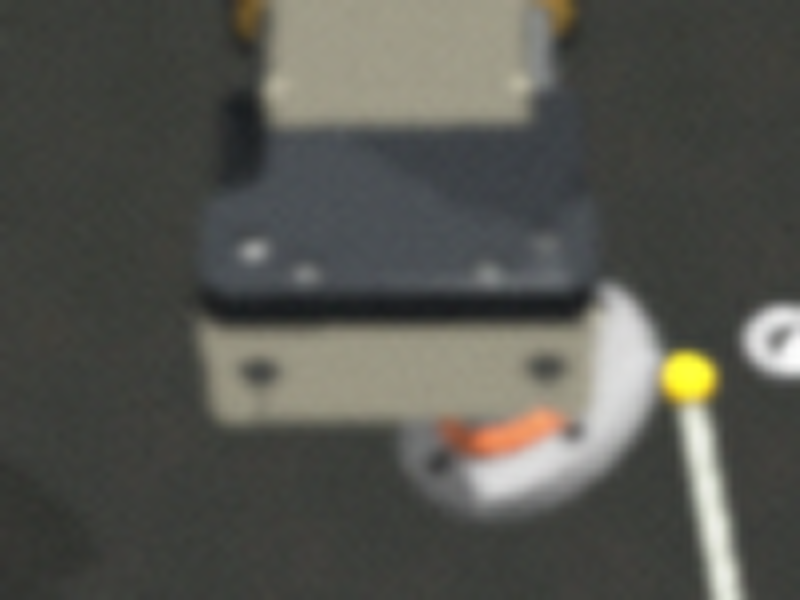

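The side-on crop shows the flange outline clean at lower right, running from (400,450) through (500,520) to (655,350). I'll fit the tilt numerically.

```bash
python3 - <<'E'
from fit import *
s=monitor.sense();t=np.load("s6.npy")
gx=[(190,100),(275.5,100),(275.5,152),(273.5,170),(190,170)]
for thr in (95,110,125): fit(t,"scene",s,240,146,281,186,excl=gx,thr=thr,S=6)
E
```

```text
scene 25 [28.1816 -5.6839  3.1868 -2.6117] 25.98914291684853
scene 32 [26.9158 -1.4076  4.6402 -1.4316] 26.447233888389253
scene 39 [27.5454 -0.5024  4.6767 -0.9453] 27.251317954029343
[(21, np.float64(37.41)), (25, np.float64(27.96)), (29, np.float64(27.12)), (33, np.float64(34.56)), (37, np.float64(45.05)), (41, np.float64(55.57)), (45, np.float64(64.62))]
scene 25 [37.1125 -2.922   2.6628 -1.4012] 47.80361322180737
scene 32 [36.6541 -1.8814  3.1198 -1.1958] 47.41973304921373
scene 39 [32.6613 -3.0447  3.2992 -2.0671] 46.26050389259733
[(21, np.float64(56.8)), (25, np.float64(52.34)), (29, np.float64(48.12)), (33, np.float64(46.58)), (37, np.float64(47.95)), (41, np.float64(51.26)), (45, np.float64(54.68))]
scene 25 [41.7764 -3.6637  1.8828 -1.5812] 52.91530938728247
scene 32 [40.562  -4.1019  1.9723 -2.0136] 52.66433127900989
scene 39 [40.961  -1.7703  2.6721 -1.1779] 53.259779809062024
[(21, np.float64(70.1)), (25, np.float64(66.37)), (29, np.float64(62.72)), (33, np.float64(58.23)), (37, np.float64(54.06)), (41, np.float64(52.88)), (45, np.float64(55.0))]
```

```bash
cat > efit.py <<'E'
from h import *
import cv2
from scipy.optimize import least_squares
from scipy.ndimage import map_coordinates,gaussian_filter
from matplotlib.path import Path as _P
E
python3 -c "import matplotlib" 2>&1 | tail -1
cat > efit.py <<'E'
from h import *
import cv2
from scipy.optimize import least_squares
from scipy.ndimage import map_coordinates,gaussian_filter
def hull(v,p):
    M=v["M"];ex,ey=M[:,0],M[:,1];th=np.radians(p[0]);z=np.sin(th)*ex-np.cos(th)*M[:,2];x=np.cross(ey,z)
    G=v["ee"]-.0188*M[:,2]+p[2]/1000*ex
    P=np.array([proj(v["cam"],G+(k-.0448-p[1]/1000)*z+.032*(np.cos(q)*x+np.sin(q)*ey),v["m"]) for k in (0,.008) for q in np.linspace(0,2*np.pi,60)])
    h=cv2.convexHull(np.float32(P))[:,0].astype(float);h=np.vstack([h,h[:1]])
    L=np.r_[0,np.cumsum(np.linalg.norm(np.diff(h,axis=0),axis=1))];t=np.linspace(0,L[-1],81)[:-1]
    q=np.c_[np.interp(t,L,h[:,0]),np.interp(t,L,h[:,1])];c=q.mean(0)
    d=np.roll(q,-1,0)-np.roll(q,1,0);n=np.c_[d[:,1],-d[:,0]];n/=np.linalg.norm(n,axis=1)[:,None]
    n*=np.sign(((q-c)*n).sum(1))[:,None];return q,n
def edges(v,q,n,reach):
    g=gaussian_filter(v["img"].max(2).astype(float),.5);o=np.arange(reach,-reach-.01,-.1);res=[];idx=[]
    for i,(a,b) in enumerate(zip(q,n)):
        pts=a+o[:,None]*b
        if cv2.pointPolygonTest(v["ok"],(float(a[0]),float(a[1])),False)<0: continue
        if any(cv2.pointPolygonTest(e,(float(a[0]),float(a[1])),True)>-1.5 for e in v["ex"]):continue
        f=map_coordinates(g,[pts[:,1],pts[:,0]],order=1);d=np.gradient(f,.1)
        k=[j for j in range(1,len(d)-1) if d[j]>12 and d[j]>=d[j-1] and d[j]>d[j+1]]
        if k and f[0]<90: res.append(o[k[0]]);idx.append(i)
    return np.array(idx,int),np.array(res)
def run(views,p0=(32,0,0),camw=1.0):
    p=np.r_[p0,np.zeros(2*len(views))]
    for it in range(12):
        data=[]
        for j,v in enumerate(views):
            sh=p[3+2*j:5+2*j];q,n=hull(v,p[:3]);idx,r=edges(v,q+sh,n,5 if it<4 else 3);data.append((idx,(q+sh)[idx]+r[:,None]*n[idx],n[idx]))
        def f(p):
            out=[]
            for j,v in enumerate(views):
                q,_=hull(v,p[:3]);idx,e,n=data[j]
                sh=p[3+2*j:5+2*j]
                # distance of edge points to hull along normals
                qq=q+sh;dd=[ ((e_-qq)*n_).sum(1)[np.argmin(((e_-qq)**2).sum(1))] for e_,n_ in zip(e,n)]
                out+=list(np.array(dd))+list(sh*camw*3)
            return np.array(out+[p[1]*.2])
        s=least_squares(f,p,loss="soft_l1",f_scale=.5,diff_step=1e-3);p=s.x
    print("tilt,slide,dx",p[:3],"shifts",p[3:],"n",[len(d[0]) for d in data],"rms",np.sqrt(np.mean(s.fun**2)));return p
def view(img,cam,ee,rv,ok,ex): return dict(img=img,cam=cam,m=cams.camera_model(cam),ee=np.array(ee),M=R.from_rotvec(rv).as_matrix(),ok=np.float32(ok),ex=[np.float32(e) for e in ex])
E
cat > run.py <<'E'
from efit import *
s=monitor.sense()
v6=view(np.load("s6.npy"),"scene",[.6186,.0097,.384],[-1.303,2.858,0],[(235,140),(290,140),(290,190),(235,190)],[[(190,100),(275.5,100),(275.5,152),(273.5,170),(190,170)],[(281,158),(300,158),(300,190),(281,190)]])
v5=view(np.load("s5.npy"),"scene",[.5417,.2813,.2048],[.622,3.078,.002],[(298,148),(340,148),(340,170),(298,170)],[[(290,152),(300,152),(304.5,155.5),(311,158),(319,161),(340,168),(290,168)]])
if __name__=="__main__":
    for t0 in (28,36): run([v6,v5],(t0,0,0)); run([v6],(t0,0,0)); run([v5],(t0,0,0))
E
python3 run.py
```

```text
ModuleNotFoundError: No module named 'matplotlib'
tilt,slide,dx [31.0192  0.     -5.6477] shifts [-0.0519 -0.0072 -0.0058  0.1528] n [38, 36] rms 0.8463229518848042
tilt,slide,dx [28.0191  0.     -6.8555] shifts [-0.003  -0.5932] n [38] rms 0.8760514874237348
tilt,slide,dx [32.3427  0.     -6.206 ] shifts [-0.0922  0.0625] n [37] rms 0.8630543234438297
tilt,slide,dx [31.3508  0.5781 -5.0891] shifts [-0.0437 -0.0628  0.0059  0.1038] n [38, 36] rms 0.8263042428796346
tilt,slide,dx [28.4758  0.     -6.6828] shifts [-0.0036 -0.5102] n [38] rms 0.8880548258724296
tilt,slide,dx [32.7209  1.3002 -4.6516] shifts [-0.013   0.0118] n [37] rms 0.9028269423489316
```

```bash
sed -i 's/s=least_squares(f,p,loss="soft_l1",f_scale=.5,diff_step=1e-3);p=s.x/s=least_squares(lambda y:f(y-50),p+50,loss="soft_l1",f_scale=.3,diff_step=2e-3);p=s.x-50/; s/np.linspace(0,L\[-1\],81)/np.linspace(0,L[-1],241)/' efit.py
cat >> efit.py <<'E'
def show(v,p,sh):
    q,n=hull(v,p[:3]);idx,r=edges(v,q+sh,n,4)
    for i,d in list(zip(idx,r))[::8]: print((q+sh)[i].round(1),n[i].round(2),round(d,2))
E
python3 - <<'E'
from run import *
for t0 in (28,36):
    p=run([v6,v5],(t0,0,-4)); a=run([v6],(t0,0,-4)); run([v5],(t0,0,-4))
show(v6,p,p[3:5]);print();show(v5,p,p[5:7])
E
```

```text
tilt,slide,dx [31.5627  0.7616 -4.9354] shifts [-0.0514 -0.1019  0.0924  0.1884] n [115, 108] rms 0.9063698753755616
tilt,slide,dx [ 21.7356  -4.6292 -11.8931] shifts [-0.0012 -0.0161] n [108] rms 0.710113214130977
tilt,slide,dx [32.9224  1.1083 -4.7747] shifts [0.0422 0.0857] n [110] rms 0.8998753804653311
tilt,slide,dx [31.6154  0.7664 -4.754 ] shifts [ 0.0042 -0.0957  0.1349  0.2195] n [115, 109] rms 0.9268416922858025
tilt,slide,dx [ 22.0214  -4.5038 -11.7187] shifts [-0.0012 -0.0182] n [109] rms 0.7079090803555694
tilt,slide,dx [32.8375  0.7667 -5.6554] shifts [-0.0504 -0.0206] n [110] rms 0.8962545794884884
[279.1 167.1] [0.89 0.46] -0.0
[277.4 169.9] [0.83 0.56] 0.1
[275.4 172.4] [0.75 0.66] 0.7
[273.1 174.7] [0.65 0.76] -0.0
[270.5 176.7] [0.57 0.82] 0.2
[267.8 178.4] [0.48 0.88] 0.6
[264.8 179.7] [0.34 0.94] 0.7
[261.6 180.5] [0.16 0.99] -2.7
[258.4 180.6] [-0.06  1.  ] -2.5
[255.3 179.9] [-0.43  0.9 ] -1.1
[252.7 177.9] [-0.72  0.69] 0.1
[250.5 175.6] [-0.75  0.66] 0.5
[249.  172.7] [-0.96  0.27] 0.1
[278.  153.6] [ 0.77 -0.63] -0.0
[280.  156.2] [ 0.89 -0.46] -0.1

[330.3 154.1] [ 1.   -0.04] 1.5
[329.2 155.8] [0.59 0.81] -0.3
[327.4 156.8] [0.43 0.9 ] -0.8
[325.5 157.6] [0.34 0.94] -0.5
[323.5 158.2] [0.26 0.96] -0.1
[306.1 152.7] [-0.49 -0.87] 0.3
[308.  151.9] [-0.36 -0.93] -1.1
[310.  151.2] [-0.3  -0.95] -0.1
[323.5 149.2] [ 0.01 -1.  ] 0.1
[325.6 149.3] [ 0.09 -1.  ] 2.2
[327.6 149.6] [ 0.21 -0.98] -0.3
[329.5 150.4] [ 0.66 -0.75] -0.7
[330.1 152.3] [ 0.99 -0.12] 0.1
```

```bash
sed -i 's/d\[j\]>12/d[j]>6/' efit.py
python3 - <<'E'
from run import *
for t0 in (28,36):
    p=run([v6,v5],(t0,0,-4)); a=run([v6],(t0,0,-4)); run([v5],(t0,0,-4))
show(v6,p,p[3:5])
for y in range(172,186,1): print(y,' '.join(f"{v:3d}" for v in v6["img"][y,244:284].max(1)))
E
```

```text
tilt,slide,dx [31.5762  0.7938 -4.87  ] shifts [-0.037  -0.0219  0.1409  0.127 ] n [114, 111] rms 0.9771351308418891
tilt,slide,dx [ 23.4211  -3.7262 -10.6893] shifts [-0.0017 -0.0096] n [110] rms 0.7986097813372434
tilt,slide,dx [32.6414  0.7058 -5.8576] shifts [-0.0852 -0.0627] n [110] rms 1.0942374838711575
tilt,slide,dx [31.084   0.2473 -5.5391] shifts [-0.095   0.0302  0.0643  0.0995] n [114, 111] rms 1.0010016454731487
tilt,slide,dx [ 22.3215  -4.3121 -11.4509] shifts [-0.0046  0.0004] n [110] rms 0.7841299910596328
tilt,slide,dx [32.8112  2.3115 -3.524 ] shifts [0.172  0.0067] n [109] rms 1.1090267646064926
[279.1 167.2] [0.89 0.46] -0.0
[277.5 170. ] [0.82 0.57] -0.0
[275.4 172.5] [0.75 0.67] 0.5
[273.1 174.8] [0.65 0.76] -0.0
[270.5 176.8] [0.56 0.83] 0.1
[267.7 178.5] [0.47 0.88] 0.5
[264.7 179.7] [0.33 0.94] -2.7
[261.6 180.5] [0.16 0.99] -2.7
[258.3 180.6] [-0.07  1.  ] -2.5
[255.2 179.8] [-0.43  0.9 ] -1.1
[252.6 177.9] [-0.73  0.69] 0.1
[250.4 175.5] [-0.76  0.65] 0.6
[248.9 172.6] [-0.96  0.27] 1.4
[278.4 154. ] [ 0.78 -0.62] 0.1
[280.2 156.7] [ 0.9  -0.43] -0.2
172  6
[... 1589 characters left out ...]
  63  63  63  62  64  62  63  64  60  61  64
182  60  62  61  63  61  63  62  63  63  61  64  62  63  63  65  63  63  65  63  64  62  62  63  62  63  62  61  63  65  63  64  64  61  63  64  62  61  60  62  62
183  62  60  62  61  60  62  62  62  61  63  62  62  64  62  63  62  64  60  61  60  61  65  63  63  64  63  62  62  63  64  66  63  64  62  63  62  61  65  60  62
184  65  61  64  63  60  62  61  61  63  64  61  62  61  62  65  64  63  61  62  62  65  63  63  65  63  64  64  62  63  63  64  66  67  65  65  64  64  61  63  59
185  62  63  63  62  64  61  63  61  62  64  64  63  62  62  63  62  62  61  62  62  63  65  64  65  63  63  64  63  61  61  64  64  67  64  63  64  65  62  62  62
```

```bash
cat > pfit.py <<'E'
from run import *
from scipy.special import ndtr
def parts(v,p):
    q,n=hull(v,p[:3])
    M=v["M"];ex,ey=M[:,0],M[:,1];th=np.radians(p[0]);z=np.sin(th)*ex-np.cos(th)*M[:,2];x=np.cross(ey,z);G=v["ee"]-.0188*M[:,2]+p[2]/1000*ex
    P=np.float32([proj(v["cam"],G+(.008-.0448-p[1]/1000)*z+.032*(np.cos(t)*x+np.sin(t)*ey),v["m"]) for t in np.linspace(0,2*np.pi,120)])
    return q[::3],n[::3],np.array([max(0,-cv2.pointPolygonTest(P,(float(a[0]),float(a[1])),True)) for a in q[::3]])
def sel(v,q): return [i for i,a in enumerate(q) if cv2.pointPolygonTest(v["ok"],(float(a[0]),float(a[1])),False)>=0 and all(cv2.pointPolygonTest(e,(float(a[0]),float(a[1])),True)<-2.5 for e in v["ex"])]
def res(v,p,idx,sg=.85):
    q,n,w=parts(v,p);img=v["img"].max(2).astype(float);out=[]
    for i in idx:
        o=np.r_[np.linspace(3.5,-1.5-min(w[i],3),24)];pts=q[i]+o[:,None]*n[i]
        f=map_coordinates(img,[pts[:,1],pts[:,0]],order=1)-62
        A=np.c_[ndtr(-o/sg),ndtr((-o-w[i])/sg)]
        c=np.linalg.lstsq(np.vstack([A,np.eye(2)*.05]),np.r_[f,0,0],rcond=None)[0];s=max(20,np.abs(c).max())
        out+=list((A@c-f)/s*3)
    return np.array(out)
def solve(views,p0):
    p=np.array(p0,float)
    for _ in range(4):
        ids=[sel(v,parts(v,p)[0]) for v in views]
        f=lambda y:np.r_[np.concatenate([res(v,y-50,i) for v,i in zip(views,ids)])]
        s=least_squares(f,p+50,loss="soft_l1",f_scale=.3,diff_step=3e-3);p=s.x-50
    J=s.jac;cov=np.linalg.inv(J.T@J)*2*s.cost/len(s.fun)*20
    print(p,"sd",np.sqrt(np.diag(cov)),"cost/n",s.cost/len(s.fun)*100,[len(i) for i in ids]);return p
if __name__=="__main__":
    for t0 in (28,36):
        for V in ([v6,v5],[v6],[v5]): solve(V,(t0,0,-4))
E
python3 pfit.py
```

```text
[32.5236  2.8328 -3.0229] sd [0.8034 0.7337 0.9338] cost/n 10.85317216576625 [34, 51]
[21.4733  0.2561 -7.3034] sd [0.5371 0.3678 0.459 ] cost/n 0.7488880826102444 [35]
[ 33.7347  -4.9431 -13.5628] sd [1.5323 2.1641 2.9044] cost/n 16.0527021486274 [54]
[32.5954  2.8747 -2.9352] sd [0.8001 0.7269 0.928 ] cost/n 10.852379238467268 [34, 51]
[20.7307  0.038  -7.7823] sd [0.5677 0.3609 0.4452] cost/n 0.8330780530212547 [38]
[ 33.7001  -5.0865 -13.7599] sd [1.5226 2.2849 3.0615] cost/n 16.048420357750274 [54]
```

Emit:
move_arm:
  rows: [0,0,0,1,-1,0,0,0,1,-1,0,0,0,1,-1,0,0,0,1,-1,0,0,0,0,-1,0,0,0,0,-1]

```text
clock: 19.5
ee_pos: [0.6186, 0.0099, 0.3838]
eef_rot: [-0.688, 3.065, -0.0]
wrist_force: [-0.2, 0.9, -3.2]
width: 0.0308
finger_force: 50.0
```

```bash
cat > cap.py <<'E'
from h import *
import sys,pickle
s=monitor.sense();pickle.dump((cams.capture("scene"),s["ee_pos"],s["eef_rot"]),open(sys.argv[1],"wb"));print(s["ee_pos"],s["eef_rot"])
E
python3 cap.py a.pkl
```

```text
[0.6186 0.0099 0.3838] [-0.688   3.0653 -0.0002]
```

Emit:
move_arm:
  rows: [0,0,0,1,-1,0,0,0,1,-1,0,0,0,1,-1,0,0,0,1,-1,0,0,0,0,-1,0,0,0,0,-1]

```text
clock: 20.05
ee_pos: [0.6186, 0.0099, 0.3837]
eef_rot: [-0.039, 3.141, -0.0]
wrist_force: [0.1, -0.1, -2.5]
width: 0.031
finger_force: 50.0
```

```bash
python3 cap.py b.pkl
```

```text
[0.6186 0.0099 0.3837] [-0.0394  3.1413 -0.    ]
```

Emit:
move_arm:
  rows: [0,0,0,1,-1,0,0,0,1,-1,0,0,0,1,-1,0,0,0,0.5,-1,0,0,0,0,-1,0,0,0,0,-1]

```text
clock: 20.6
ee_pos: [0.6186, 0.0098, 0.3837]
eef_rot: [0.534, 3.096, 0.0]
wrist_force: [0.3, -0.0, -2.5]
width: 0.0306
finger_force: 50.0
```

```bash
python3 cap.py c.pkl
cat > mfit.py <<'E'
from pfit import *
import pickle,itertools
bg=cv2.cvtColor(cv2.imread("pics/scene0.png"),cv2.COLOR_BGR2RGB).max(2).astype(float)
def mk(f):
    im,e,r=pickle.load(open(f,"rb"));return view(im,"scene",e,r,[(0,0)],[])
def sel2(v,p):
    q,n,w=parts(v,p);q=q+p[3:5];img=v["img"].max(2).astype(float);ok=[]
    for i in range(len(q)):
        o=np.array([3.5,3,2.5,2,1,0]);pts=q[i]+o[:,None]*n[i]
        b=map_coordinates(bg,[pts[:,1],pts[:,0]],order=1);f=map_coordinates(img,[pts[:,1],pts[:,0]],order=1)
        if b.max()<75 and np.abs(f-b)[:2].max()<14: ok.append(i)
    return ok
def res2(v,p,idx,sg):
    q,n,w=parts(v,p);q=q+p[3:5];img=v["img"].max(2).astype(float);out=[]
    for i in idx:
        o=np.linspace(3.5,-1.5-min(w[i],3),24);pts=q[i]+o[:,None]*n[i]
        f=map_coordinates(img,[pts[:,1],pts[:,0]],order=1);f=f-f[:3].mean()
        A=np.c_[ndtr(-o/sg),ndtr((-o-w[i])/sg)]
        c=np.linalg.lstsq(np.vstack([A,np.eye(2)*.05]),np.r_[f,0,0],rcond=None)[0];s=max(20,np.abs(c).max())
        out+=list((A@c-f)/s*3)
    return np.array(out)
def solve2(views,p0,sg=.9,camw=2.,verbose=True):
    p=np.r_[p0,0,0].astype(float)
    for _ in range(5):
        ids=[sel2(v,p) for v in views]
        f=lambda y:np.r_[np.concatenate([res2(v,y-50,i,sg) for v,i in zip(views,ids)]),(y[3:]-50)*camw]
        s=least_squares(f,p+50,loss="soft_l1",f_scale=.3,diff_step=3e-3);p=s.x-50
    print(p.round(2),"cost/n",round(s.cost/len(s.fun)*100,2),[len(i) for i in ids]);return p
if __name__=="__main__":
    V=[mk(f) for f in ("a.pkl","b.pkl","c.pkl")]
    w6=view(np.load("s6.npy"),"scene",[.6186,.0097,.384],[-1.303,2.858,0],[(0,0)],[])
    for v in [w6]+V:
        for t0 in (25,34): solve2([v],(t0,1,-5))
    solve2([w6]+V,(25,1,-5));solve2([w6]+V,(34,1,-5))
    solve2([w6]+V,(34,1,-5),camw=.5)
E
python3 mfit.py
```

```text
[0.6186 0.0098 0.3837] [0.5345 3.0957 0.0001]
[30.97  2.21  4.07  2.66  1.46] cost/n 2.18 [40]
[32.05 -7.69 -0.65  4.58  3.11] cost/n 1.21 [45]
[28.5  -1.08 -7.58 -0.05  0.06] cost/n 0.68 [50]
[28.81 -0.66 -7.1   0.01 -0.01] cost/n 0.68 [50]
[29.13  0.65 -5.03  0.55 -0.01] cost/n 1.14 [61]
[30.62  3.36 -0.78  1.47  0.1 ] cost/n 1.57 [62]
[26.11 -0.86 -6.53 -0.01  0.01] cost/n 1.68 [62]
[32.71  2.08 -3.71  0.49  0.21] cost/n 1.9 [64]
[29.17  0.11 -5.87  0.33 -0.04] cost/n 1.26 [44, 51, 61, 64]
[31.59  0.56 -3.94  0.63  0.53] cost/n 1.78 [46, 51, 62, 64]
[31.6  -0.39 -4.34  0.69  0.88] cost/n 1.77 [46, 51, 62, 64]
```

The close-up joint fit gives a tilt of about 29° and the tube about 6 mm off pad centre along tool −x. I'll put the rim back in the ring and tip it a few degrees more.

Emit:
move_arm:
  rows: [0,0,0,0.54,-1,0.03,-0.6,0.5,0,-1,0.03,-0.93,0.7,0,-1,0.03,-0.93,0.8,0,-1,0.04,-0.93,0.8,0,-1,0.04,-0.93,0.8,0,-1,0.04,-0.93,0.8,0,-1,0.04,-0.93,0.8,0,-1]

```text
clock: 21.32
ee_pos: [0.5517, -0.1308, 0.2531]
eef_rot: [0.623, 3.078, 0.0]
wrist_force: [-0.0, -0.6, -2.7]
width: 0.0312
finger_force: 50.0
```

Emit:
move_arm:
  rows: [0.04,-0.93,0.8,0,-1,0.04,-0.93,0.8,0,-1,0.04,-0.93,0.8,0,-1,0.04,-0.93,0.8,0,-1,0.03,-0.9,0.8,0,-1,0.03,-0.4,0.4,0,-1,0,0,0,0,-1,0,0,0,0,-1]

```text
clock: 21.98
ee_pos: [0.4978, -0.2434, 0.1436]
eef_rot: [-0.628, -3.078, -0.001]
wrist_force: [0.6, 1.4, -2.2]
width: 0.0309
finger_force: 50.0
```

```bash
python3 tgt.py .5007 -.2428 .0807
```

```text
21.9833 [ 0.4978 -0.2434  0.1436] [ 0.6058  1.4079 -2.2011] 0.03093341553014456 49.99940514564514 [0.3916 0.9202 0.0002] [ 0.0088  0.4293  0.4786  1.8781 -0.2487  0.8936  1.776 ]
units [-0.1013  0.0669  2.5173]
```

Emit:
move_arm:
  rows: [-0.1,0.07,0,0,-1,0,0,0.6,0,-1,0,0,0.6,0,-1,0,0,0.6,0,-1,0,0,0.5,0,-1,0,0,0.15,0,-1,0,0,0,0,-1,0,0,0,0,-1]
  newtons: 30

```text
clock: 22.65
ee_pos: [0.502, -0.2421, 0.0833]
eef_rot: [0.626, 3.077, 0.0]
wrist_force: [-0.0, -0.8, -2.6]
width: 0.0314
finger_force: 30.0
```

```bash
python3 tgt.py .5007 -.2428 .0807
```

```text
22.65 [ 0.502  -0.2421  0.0833] [-0.0338 -0.846  -2.5882] 0.031427025577948575 29.999379515647888 [0.3908 0.9205 0.0004] [ 0.0405  0.5128  0.4372  1.9255 -0.3047  0.7667  1.819 ]
units [ 0.0378 -0.0485  0.1049]
```

Emit:
move_arm:
  rows: [0,-0.04,0.05,0,-1,0,0,0.05,0,-1,0,0,0.02,0,-1,0,0,0,0,-1,0,0,0,0,-1]

```text
clock: 23.07
ee_pos: [0.5013, -0.2438, 0.0802]
eef_rot: [0.629, 3.076, -0.0]
wrist_force: [0.5, 0.7, 5.1]
width: 0.0315
finger_force: 30.0
```

Emit:
move_arm:
  rows: [0.06,0,0,0,-1,0.06,0,-0.01,0,-1,0.06,0,-0.01,0,-1,0.06,0,0,0,-1,0.06,0,0,0,-1,0.06,0,0,0,-1,0,0,0,0,-1,0,0,0,0,-1]

```text
clock: 23.73
ee_pos: [0.4932, -0.2404, 0.0804]
eef_rot: [0.628, 3.076, -0.001]
wrist_force: [4.4, -1.5, 1.8]
width: 0.0315
finger_force: 30.0
```

```bash
python3 tgt.py .4984 -.2418 .0807; python3 cap.py d.pkl; python3 - <<'E'
from mfit import *
for t0 in (28,35): solve2([mk("d.pkl")],(t0,0,-6))
E
```

```text
23.7333 [ 0.4932 -0.2404  0.0804] [ 4.36   -1.4912  1.7528] 0.03154888233326419 30.00010997056961 [ 0.3923  0.9198 -0.0002] [ 0.0409  0.5049  0.4365  1.9501 -0.305   0.7484  1.8226]
units [-0.2143  0.0324 -0.0129]
[ 0.4932 -0.2404  0.0804] [ 0.6285  3.0759 -0.001 ]
[28.  0. -6.  0.  0.] cost/n 0.0 [0]
[35.  0. -6.  0.  0.] cost/n 0.0 [0]
```

Emit:
move_arm:
  rows: [0,0,0,0,-1,0,0,0,0,-1,0,0,-0.3,0,-1,0,0,-0.8,0,-1,0,0,-0.9,0,-1,-0.02,0.3,-0.9,0,-1,-0.06,0.9,-0.9,0,-1,-0.06,0.9,-0.9,0,-1]
  newtons: 50

```text
clock: 24.45
ee_pos: [0.5139, -0.193, 0.1978]
eef_rot: [-0.633, -3.073, 0.0]
wrist_force: [0.5, -0.0, -3.0]
width: 0.031
finger_force: 50.0
```

Emit:
move_arm:
  rows: [-0.06,0.9,-0.9,0,-1,-0.06,0.9,-0.9,0,-1,-0.06,0.9,-0.9,0,-1,-0.06,0.9,-0.9,0,-1,-0.06,0.9,-0.9,0,-1,-0.06,0.9,-0.9,0,-1,-0.06,0.9,-0.9,0,-1,-0.06,0.9,-0.9,0,-1]

```text
clock: 25.12
ee_pos: [0.5963, -0.0311, 0.3776]
eef_rot: [-0.628, -3.074, 0.001]
wrist_force: [0.6, 0.0, -3.4]
width: 0.0309
finger_force: 50.0
```

Emit:
move_arm:
  rows: [-0.06,0.9,0,0,-1,-0.06,0.9,0,0,-1,0,0,0,-1,-1,0,0,0,-1,-1,0,0,0,-1,-1,0,0,0,-1,-1,0,0,0,0,-1,0,0,0,0,-1]

```text
clock: 25.78
ee_pos: [0.6171, 0.0078, 0.3766]
eef_rot: [0.019, -3.139, 0.0]
wrist_force: [0.2, -0.4, -2.1]
width: 0.031
finger_force: 50.0
```

```bash
python3 cap.py e.pkl
```

```text
[0.6171 0.0078 0.3766] [ 0.0192 -3.1386  0.0001]
```

Emit:
move_arm:
  rows: [0,0,0,-1,-1,0,0,0,-1,-1,0,0,0,-1,-1,0,0,0,-1,-1,0,0,0,0,-1,0,0,0,0,-1]

```text
clock: 26.33
ee_pos: [0.6178, 0.0079, 0.3772]
eef_rot: [0.669, -3.069, -0.0]
wrist_force: [-0.0, -0.1, -2.8]
width: 0.0313
finger_force: 50.0
```

```bash
python3 cap.py f.pkl; python3 - <<'E'
from mfit import *
A,B,E,F=map(mk,("a.pkl","b.pkl","e.pkl","f.pkl"))
for V in ([A],[F],[B],[E],[A,B],[E,F]):
    for t0,d in ((27,-6),(32,-5),(38,-7)): solve2(V,(t0,0,d))
E
```

```text
[0.6178 0.0079 0.3772] [ 0.6691 -3.0687 -0.0003]
[28.78 -0.82 -7.25 -0.02  0.03] cost/n 0.68 [50]
[28.81 -0.66 -7.14 -0.01 -0.02] cost/n 0.68 [50]
[ 39.23  -4.79 -10.16   0.58   0.88] cost/n 2.23 [42]
[32.14 -0.37 -5.46  1.32  0.09] cost/n 0.61 [48]
[33.43 -0.55 -7.5   0.05  0.02] cost/n 0.55 [48]
[33.34  0.38 -5.14  1.02  0.01] cost/n 0.62 [48]
[29.18  0.36 -5.64  0.36 -0.05] cost/n 1.14 [61]
[30.39  1.28 -3.28  0.94  0.34] cost/n 1.52 [62]
[30.02  0.18 -5.54  0.31  0.16] cost/n 1.49 [62]
[33.43  0.54 -5.64  0.64  0.07] cost/n 1.26 [63]
[33.32  1.53 -3.82  1.15  0.12] cost/n 1.27 [63]
[33.66  1.19 -5.03  0.73 -0.06] cost/n 1.26 [63]
[29.16  0.13 -6.39  0.1  -0.17] cost/n 0.94 [50, 61]
[30.3   0.45 -4.88  0.5   0.16] cost/n 1.28 [51, 62]
[29.87 -1.27 -6.69  0.13  0.47] cost/n 1.21 [51, 62]
[33.44 -0.62 -7.36  0.17  0.08] cost/n 0.93 [62, 48]
[33.43  0.46 -6.3   0.39 -0.15] cost/n 0.97 [63, 48]
[33.61  1.4  -5.27  0.62 -0.31] cost/n 1.01 [63, 48]
```

The fits now agree on a tilt of 33.5°, which is within about 1.5° of the target. Moving back to the presenting point.

Emit:
move_arm:
  rows: [0,0,0,1,-1,0,0,0,1,-1,0,0,0,1,-1,0,0,0,1,-1,0,0,0,1,-1,0,0,0,1,-1,0,0,0,1,-1,0,0,0,0.85,-1]

```text
clock: 27.05
ee_pos: [0.618, 0.0082, 0.3774]
eef_rot: [-0.62, -3.08, 0.0]
wrist_force: [0.3, -0.2, -2.9]
width: 0.0311
finger_force: 50.0
```

Emit:
move_arm:
  rows: [0.4,0.5,0,0,-1,0.72,0.88,0,0,-1,0.72,0.88,0,0,-1,0.72,0.88,0,0,-1,0.72,0.88,0,0,-1,0.72,0.88,0,0,-1,0.72,0.88,0,0,-1,0.72,0.88,0,0,-1]

```text
clock: 27.72
ee_pos: [0.5544, 0.2149, 0.3775]
eef_rot: [-0.612, -3.081, -0.0]
wrist_force: [0.8, -0.1, -2.7]
width: 0.0312
finger_force: 50.0
```

Emit:
move_arm:
  rows: [0.72,0.88,0,0,-1,0.72,0.88,0,0,-1,0.38,0.43,0.3,0,-1,0,0,0.8,0,-1,0,0,0.9,0,-1,0,0,0.9,0,-1,0,0,0,0,-1,0,0,0,0,-1]

```text
clock: 28.38
ee_pos: [0.5331, 0.2808, 0.3042]
eef_rot: [-0.608, -3.08, 0.003]
wrist_force: [-0.7, -0.3, -2.3]
width: 0.0311
finger_force: 50.0
```

```bash
python3 tgt.py .5362 .2822 .2047
```

```text
28.3833 [0.5331 0.2808 0.3042] [-0.7094 -0.2753 -2.3314] 0.03113078162441087 49.99930143356323 [ 0.3801  0.925  -0.0024] [-0.8238  0.3531  0.3542  1.5311 -0.1249  1.2825  0.7271]
units [-0.0987  0.1079  3.9798]
```

Emit:
move_arm:
  rows: [-0.05,0.05,0.7,0,-1,-0.05,0.05,0.8,0,-1,0,0,0.8,0,-1,0,0,0.7,0,-1,0,0,0.6,0,-1,0,0,0.35,0,-1,0,0,0,0,-1,0,0,0,0,-1]

```text
clock: 29.05
ee_pos: [0.5376, 0.283, 0.2074]
eef_rot: [0.606, 3.082, 0.001]
wrist_force: [0.4, -0.9, -2.6]
width: 0.0311
finger_force: 50.0
```

Emit:
move_arm:
  rows: [0,0,0,0,-1,0,0,0,0,-1,0,0,0,0,-1,0,0,0,0,-1]

```text
clock: 29.38
ee_pos: [0.5372, 0.2831, 0.2069]
eef_rot: [0.605, 3.082, 0.001]
wrist_force: [0.1, 0.1, -2.6]
width: 0.0312
finger_force: 50.0
```

```bash
python3 tgt.py .5362 .2822 .2047; python3 cap.py g.pkl; python3 - <<'E'
from mfit import *
import pickle
v=mk("g.pkl");top=cams.capture("top");s=monitor.sense()
def face(p):
    M=v["M"];ex=M[:,0];th=np.radians(p[0]);z=np.sin(th)*ex-np.cos(th)*M[:,2]
    return v["ee"]-.0188*M[:,2]+p[2]/1000*ex-(.0448+p[1]/1000)*z
for t0,d in ((33.5,-6),(31,-4),(36,-7)):
    p=solve2([v],(t0,0,d),camw=20.);print(face(p))
print("nominal",face([33.5,.4,-6]))
# tilt fixed, in-view
def f(y): return np.r_[res2(v,[33.5,y[0]-50,y[1]-50,0,0],ids,.9)]
q=np.array([0.4,-6.])
for _ in range(5):
    ids=sel2(v,np.r_[33.5,q,0,0]);r=least_squares(f,q+50,loss="soft_l1",f_scale=.3,diff_step=3e-3);q=r.x-50
print("fixed tilt",q,face([33.5,*q]),len(ids),r.cost/len(r.fun)*100)
# tips now, by colour centroid
for n,im in (("scene",v["img"]),("top",top)):
    m=((im[:,:,0]>170)&(im[:,:,1]>150)&(im[:,:,2]<110)).astype(np.uint8);k,l,st,c=cv2.connectedComponentsWithStats(m);print(n,[(c[i].round(2),st[i,4]) for i in range(1,k) if st[i,4]>6])
E
```

```text
29.3833 [0.5372 0.2831 0.2069] [ 0.0637  0.1324 -2.6104] 0.03123993201130995 49.99946415424347 [0.3778 0.9259 0.001 ] [-0.806   0.4286  0.3329  1.6659 -0.1555  1.072   0.7568]
units [ 0.0228 -0.0476  0.0894]
[0.5372 0.2831 0.2069] [0.6045 3.0821 0.0014]
[ 34.18  -3.15 -11.27   0.01  -0.  ] cost/n 1.62 [39]
[0.5693 0.27   0.1913]
[30.1   0.93 -4.97 -0.    0.  ] cost/n 3.06 [37]
[0.563  0.2726 0.1862]
[ 34.2   -3.17 -11.28   0.01  -0.  ] cost/n 1.62 [39]
[0.5693 0.27   0.1913]
nominal [0.5658 0.2714 0.1881]
fixed tilt [ -2.2641 -10.1418] [0.5683 0.2704 0.1903] 39 1.754632925064295
scene [(array([347.28, 146.59]), np.int32(29)), (array([284.45, 162.58]), np.int32(31)), (array([118.94, 264.59]), np.int32(17)), (array([243., 335.]), np.int32(9)), (array([241., 352.]), np.int32(27)), (array([217., 376.]), np.int32(15))]
top [(array([199.27, 184.91]), np.int32(11))]
```

Emit:
move_arm:
  rows: [0.03,-0.06,0.09,0,-1,0,0,0,0,-1,0,0,0,0,-1,0,0,0,0,-1,0,0,0,0,-1,0,0,0,0,-1,0,0,0,0,-1,0,0,0,0,-1]

```text
clock: 30.15
ee_pos: [0.5357, 0.2818, 0.204]
eef_rot: [0.605, 3.083, 0.0]
wrist_force: [-0.4, -0.8, -3.2]
width: 0.0306
finger_force: 50.0
```

```bash
python3 tgt.py .5362 .2822 .2045; python3 - <<'E'
from h import *
import cv2
a=cv2.imread("pics/scene0.png")[:,:,::-1];b=cams.capture("scene")
for im in (a,b):
    m=((im[:,:,0]>170)&(im[:,:,1]>150)&(im[:,:,2]<110)).astype(np.uint8);k,l,st,c=cv2.connectedComponentsWithStats(m);print([(c[i].round(1),st[i,4]) for i in range(1,k) if st[i,4]>6])
d=np.abs(a.astype(int)-b).max(2)
for n,(x,y,w,h) in dict(knob=(105,252,25,25),plate=(90,262,100,85),offcut=(195,190,28,30),jar=(293,258,35,40),hammer=(190,308,90,76)).items(): print(n,(d[y:y+h,x:x+w]>40).sum())
print(monitor.sense()["qd"])
E
```

```text
30.15 [0.5357 0.2818 0.204 ] [-0.4058 -0.7924 -3.1905] 0.030637121360885516 49.9994695186615 [0.3777 0.9259 0.0001] [-0.8057  0.4287  0.3324  1.6736 -0.1556  1.0653  0.7578]
units [-0.0128  0.0237 -0.0197]
[(array([347.2, 146.6]), np.int32(32)), (array([284.4, 162.7]), np.int32(32)), (array([117.4, 265.3]), np.int32(20)), (array([243., 335.]), np.int32(9)), (array([241., 352.]), np.int32(27)), (array([216., 377.]), np.int32(13))]
[(array([464.3,  13.3]), np.int32(7)), (array([347.3, 146.6]), np.int32(29)), (array([284.4, 162.8]), np.int32(31)), (array([118.9, 264.6]), np.int32(17)), (array([242., 336.]), np.int32(9)), (array([241., 352.]), np.int32(27)), (array([216.5, 376.5]), np.int32(14))]
knob 48
plate 518
offcut 0
jar 0
hammer 0
[ 0.0001 -0.0004  0.0009  0.0009  0.0008  0.0003  0.0004]
```

Offcut, jar and hammer haven't moved. I'll verify the plate angle from its slots in the top view, and check the wrench.

```bash
python3 - <<'E'
from h import *
import cv2
from scipy.ndimage import map_coordinates
a=cv2.imread("pics/top0.png")[:,:,::-1];b=cams.capture("top");s0=cv2.imread("pics/scene0.png")[:,:,::-1];s1=cams.capture("scene")
ang=np.radians(np.arange(0,360,.5))
def prof(im,cam):
    g=im.min(2).astype(float);P=0
    for r in (.05,.055,.06,.065):
        uv=np.array([proj(cam,[.528+r*np.cos(t),-.2545+r*np.sin(t),.045],M) for t in ang]);P=P+map_coordinates(g,[uv[:,1],uv[:,0]],order=1)
    return np.minimum(P/4,220)
for cam,x,y in (("top",a,b),("scene",s0,s1)):
    M=cams.camera_model(cam);p,q=prof(x,cam),prof(y,cam)
    for n,f in (("0",p),("1",q)):
        w=np.clip(205-f,0,None);cl=[]
        for k in range(8):
            c=np.degrees(ang[np.argmax(w)]);d=(np.degrees(ang)-c+180)%360-180;m=np.abs(d)<9
            if w.max()<20:break
            cl.append((round(float(c+(w*d)[m].sum()/w[m].sum()),1),int(w.max())));w[np.abs(d)<14]=0
        print(cam,n,sorted(cl))
M=cams.camera_model("top")
for n,(x,y,w,h) in dict(wrench=(122,172,38,62)).items(): print(n,(np.abs(a.astype(int)-b).max(2)[y:y+h,x:x+w]>50).sum(),(a[y:y+h,x:x+w].min(2)>150).sum(),(b[y:y+h,x:x+w].min(2)>150).sum())
E
```

```text
top 0 [(41.8, 23), (132.2, 20), (222.7, 46), (311.9, 46)]
top 1 [(40.8, 24), (221.2, 44), (311.1, 43)]
scene 0 [(41.1, 26), (131.5, 27), (223.6, 32), (313.0, 23)]
scene 1 [(40.0, 27), (130.4, 24), (222.4, 35), (311.9, 24)]
wrench 1184 364 50
```

The plate is within about 1° of the full turn. The wrench sits where it was in the scene view, and the arm never went near it. Handing in.

```bash
python3 -c "
from station import ctrl
print(ctrl.hand_in())"
```

```text
the job is handed in; nothing more can be done
None
```

I turned the faceplate one full turn (about 1° short by its slots) and handed in with the piece held still between the pointer tips, its underside tilted an estimated 33.5° (target 35°) and its centre a few mm or less from the presenting point; jar, hammer and offcut unmoved, wrench not measured at the end (top view blocked) but never approached.

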